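# Put the egg cooker back together

## Robot

A 6-joint arm with a two-finger parallel gripper is mounted at the origin on a cart in front of the work surface, level with it; the furniture and walls round the work are solid. World frame = base frame: x ahead of the robot, y to its left, z up, the work surface at z = 0. Lengths are in mm, angles in rad, forces in N, time in s.
With the tool pointing down it reaches from about 225 to 725 mm from the base axis. Payload 3.1 kg.
Tool frame: the origin (TCP) lies between the finger pads; the fingertips stand 22 mm ahead of it and the grasp point (between the pads) lies 3 mm ahead of it; y points along the fingers, x is the direction in which the jaws open and shut, and the axes are right-handed (so a half turn about y gives the same grasp; the last joint's range is limited). The gripper opens to 85 mm and grips with 20 to 120 N. Pads are 22 mm wide; open, the fingers measure 114 mm over their backs; the gripper's body (76 mm by 85 mm) begins 54 mm behind the grasp point. The pads swing forward as they close: fully open they stand 13 mm farther back than shut.
Start: joints at [-1.301, 0.048, 0.099, 1.622, 0, 1.443], TCP at [203.365, -484.004, 253.312] pointing down, gripper open.
Joint ranges: [-2.91, 2.91], [-0.99, 1.94], [-1.21, 1.42], [-2.12, 2.29], [-1.49, 1.47], [-3.14, 3.14]. Speed limits (rad/s): [2.79, 2.79, 3.14, 3.14, 3.14, 3.14].

## Interface

Orientations are given as a rotation vector (axis times angle).
In Python, from rig import sensors, optics, workorder gives the robot as it stands. The module is installed in compiled form; this text tells all that it offers.
- The arm moves only by the tool servo_tool, never from a script. Its argument "plan" is a list of rows, each a list of 6 numbers: the shift along the tool's x, y, z scaled (see below), then the turn, a rotation vector about the tool's x, y, z scaled (see below). In form: [[tx, ty, tz, wx, wy, wz], ...]. A call has exactly 8 rows; each row shifts and turns the commanded pose from where the row before left it, along the tool's axes as they then stand; what a row does not reach is not made up. The controller multiplies each number of a shift by 200 mm and each number of a turn by pi rad. A row lasts 1/10 s, in which the tool goes at most 50 mm and 8.59 degrees, less where a joint would pass 70% of its speed; a pose out of reach is approached as far as the arm can. A call with a number of a shift or a turn outside -1 to 1 is refused whole. A call with a gripper value outside its range is refused whole. "hand" is the closure, from 0 (fully open) to 1 (shut), set as the call begins (left out, the last holds). The fingers move at their own pace and stop on an object; "grip_force" is the grip in N (left out, the last holds). Time passes only in rows, so rows that do not move let the fingers close, or fill a call up. It gives the time, the measured TCP pose, the force and the opening at its end, in the units of the state.
- sensors.get_obs(): the state, without advancing time (a new reading comes with each control period).
- optics.snapshot(name): name is "scene" or "top"; returns a dict with "color" (384x512x3 uint8, red, green, blue), "range_z" (384x512 float32, mm along the optical axis (not along the pixel's ray), 0 where there is no reading), "intrinsics" (3x3 intrinsics, pixels), "k1" (the pictures are not rectified: a ray, as slopes to the right and down, at radius r is drawn at 1 + k1 r^2 times it, then the intrinsics apply), "T" (4x4, takes a point from camera to world coordinates). Camera axes: x right, y down, z forward; pixel columns grow to the right and rows downward; lengths in mm; the calibration is good to about 2 mm. A picture is of the moment at which its call begins.
- workorder.finish_job(): hands the job in, once; it reports no verdict.
The state is a dict: "clock": time; "joint_positions": joint angles; "qvel": joint speeds; "joint_torque": joint torques, N m; "tcp_pos": TCP position; "eef_rot": TCP orientation; "force": force on the tool from outside, world axes, zero at the start; "wrist_torque": the same for the moment, N m; "width": finger opening in mm.
Only numpy, scipy, OpenCV 4.12 (cv2) and the standard library are available. Lean on these libraries where they do the work, as an engineer would, in place of code of your own. Each camera call takes 0.05 s, during which the arm holds its last target.

## Task

Put the small egg cooker back together: lift its hinged cover right back until it rests open on its stop, then set the loose egg tray into the round well, turned so that its notch fits over the rib inside and it lies flat. Lower the cover gently until it is fully shut, then slide the catch at its side fully home over the cover's edge. Do not let the cover slam, open or shut, and leave the other things where they stand.

Things in the scene. Friction and masses are not known exactly. Their poses are not given: they have to be found in the camera images.
- cooker: Base of the egg cooker, fixed: a white drum 152 mm across, 50 mm high, with a round well in its top, under a domed metal cover (dome top 97 mm above the worktop when shut). Origin: centre of its underside. It is turned only about the vertical: x points to its back (hinge), y to its left (the catch is on its right, -y), z up. Wall cabinets hang low left of and behind it (y over -0.13, x over 0.63, z over 0.46).
- well_floor (a point): Centre of the well's floor, 30 mm above the worktop; axes as the cooker's. The well is 126 mm across and 20 mm deep, empty. One rib stands on its wall at the back (+x): 10 mm wide in y, reaching inward to 51 mm from the centre, from the floor to 17 mm above it.
- cover (a joint): Angle of the hinged cover: 0 shut, 1.6 rad wide open, where it leans on its stop and stays by its weight. 0.35 kg (within a fifth), free hinge: let go below about 1.3 rad it falls shut, above it falls back open. It turns about the cooker's y axis; opening lifts the front.
- cover_hinge (a point): Middle of the cover's hinge axis (along the cooker's y): 80 mm behind the drum's centre, 55 mm above the worktop.
- cover_bar (a point): Middle of the cover's handle, a round black bar 12 mm thick, 88 mm long, along the cooker's y, on two thin arms 80 mm apart (40 mm to each side of this point). Shut, it lies 195 mm in front of the hinge axis and 17 mm above it, 36 mm free in front of the dome, nothing under it; wide open it is about 250 mm above the worktop. It may turn between the fingers.
- tray_center (a point): Loose egg tray (0.14 kg), point on its centre line 21 mm above its underside. Flat steel disc 116 mm across (118 over corners), 6 mm thick, six dark egg places; in the middle a black lifting fin 34 mm long (tray's x), 10 mm thick (y), its top 42 mm above the underside. Seated: underside on the well's floor, tray's x along the cooker's x, this point 21 mm above well_floor.
- tray_notch (a point): Middle of the one notch in the tray's rim, 52 mm from the tray's centre on its +x side, in line with the fin: 23 mm wide at the edge narrowing to 13 mm, 13 mm deep, right through the disc. It must go over the rib.
- catch (a joint): Slide catch on the deck at the right side of the base (-y): 0 fully open (away from the drum), 0.024 m fully home, towards the drum (the cooker's +y), its steel bolt over the cover's lug. About 1.5 N of friction; stays where it is left.
- catch_tab (a point): Centre of the catch's black thumb tab: 28 mm along the cooker's x, 10 mm thick along y, 22 mm high, standing on the deck, which is 50 mm above the worktop. Fully open it is 122 mm right of the drum's centre (the deck ends at 140 mm). Push its outer face towards the drum.
- tape_roll: Bystander: roll of tape lying flat, 96 mm across, 25 mm high; origin at the centre of its underside.
- slim_tin: Bystander: slim plain tin standing upright, 36 mm across, 60 mm high; origin at the centre of its underside.
- bowl: Bystander: brown bowl, 129 mm across, 57 mm high; origin at the centre of its underside.
There are look-alikes about, which are no part of the job. There is more than one size of the part that bears tray_center; the job needs the smaller.

How it is judged:
By the outcome, as a careful person would: the job done as asked, in the order asked, and still so for the second after the job is handed in, with the robot touching nothing.
It also fails if it takes over 72 s, if anything falls off the work surface, if the arm or the gripper's body presses on something with over 40 N, if the wrist force passes 120 N, or if a joint passes its speed limit or range.

## Working session

There is one attempt and no reset: what is moved stays moved. The work goes in short steps, Python scripts to look and compute and a tool call to move; the robot and the scene stay as the last step left them, time stands still between calls to the robot, and variables do not carry over. Pictures are saved under pics/ and viewed, and the job is handed in when it is done.

Besides the shell and the picture viewer there is one more tool, called after "Call:" in YAML: its name, and indented under it one key for each argument. servo_tool: Moves the arm, as the interface text tells. Its arguments: {"type":"object","properties":{"plan":{"type":"array"},"hand":{"type":"number"},"grip_force":{"type":"number"}},"required":["plan"]}

```bash
mkdir -p pics
cat > h.py <<'E'
import numpy as np, cv2
from rig import sensors, optics, workorder
def snap(n,fn):
    s=optics.snapshot(n); cv2.imwrite('pics/'+fn,cv2.cvtColor(s['color'],cv2.COLOR_RGB2BGR)); np.savez('/tmp/'+fn+'.npz',**s); return s
def cloud(s):
    K=s['intrinsics'];k1=float(s['k1']);z=s['range_z'];h,w=z.shape
    v,u=np.mgrid[:h,:w]; D=np.array([k1,0,0,0,0.])
    p=cv2.undistortPoints(np.stack([u,v],-1).reshape(-1,1,2).astype(float),K,D).reshape(h,w,2)
    P=np.dstack([p[...,0]*z,p[...,1]*z,z]); W=P@s['T'][:3,:3].T+s['T'][:3,3]; W[z==0]=np.nan; return W
E
python3 - <<'E'
from h import *
o=sensors.get_obs(); print(o)
for n in('scene','top'):
    s=snap(n,n+'0.png'); print(n,s['intrinsics'],s['k1'],s['T'])
E
```

```text
{'clock': 0.0, 'joint_positions': array([-1.30077027e+00,  4.87240047e-02,  9.75946702e-02,  1.62197528e+00,
       -1.59476105e-05,  1.44300009e+00]), 'qvel': array([ 2.35879615e-03, -1.09794808e-03, -1.93596970e-03, -2.72409235e-04,
        1.88212149e-04, -8.16578150e-05]), 'joint_torque': array([ 5.76528528e-04, -3.38781917e+01,  3.20015252e+01,  2.02710810e-02,
       -2.22642980e-04,  2.43429746e-06]), 'tcp_pos': array([ 203.22886368, -483.47201676,  252.12940353]), 'eef_rot': array([-1.37000404,  0.91260462, -0.90971608]), 'force': array([-0.38767275, -0.69397701,  0.27150856]), 'wrist_torque': array([ 0.01541734,  0.00663251, -0.009292  ]), 'width': 85.85979320083864}
scene [[475.65597428   0.         245.13172213]
 [  0.         475.65597428 192.56589204]
 [  0.           0.           1.        ]] -0.021137478996067088 [[-9.18469506e-01 -2.12682691e-01  3.33436410e-01  1.41861643e+02]
 [-3.95356636e-01  5.15794801e-01 -7.60032140e-01  1.00564250e+03]
 [-1.03390862e-02 -8.29892642e-01 -5.57827309e-01  8.05628738e+02]
 [ 0.00000000e+00  0.00000000e+00  0.00000000e+00  1.00000000e+00]]
top [[381.8969645    0.         255.03836316]
 [  0.         381.8969645  190.61018934]
 [  0.           0.           1.        ]] -0.10088756364791937 [[ 2.08029192e-02 -9.95304192e-01  9.45346653e-02  4.52922342e+02]
 [-9.99735302e-01 -2.16380826e-02 -7.81788991e-03  1.29744660e+01]
 [ 9.82672750e-03 -9.43470073e-02 -9.95490873e-01  1.35609954e+03]
 [ 0.00000000e+00  0.00000000e+00  0.00000000e+00  1.00000000e+00]]
```

View pics/scene0.png

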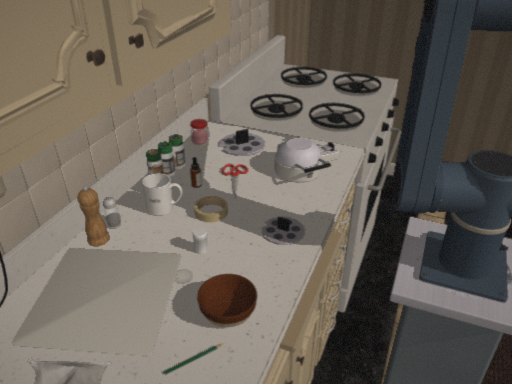

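View pics/top0.png

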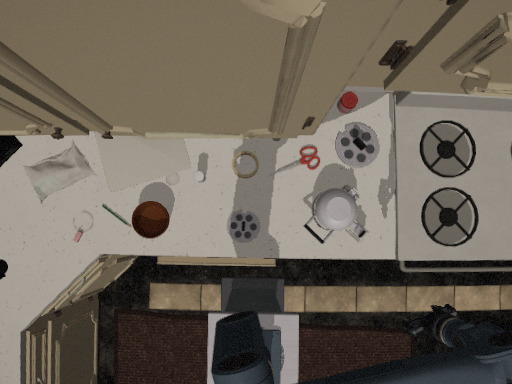

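Run:
```python
from scipy.spatial.transform import Rotation as R
from h import *
print(R.from_rotvec(sensors.get_obs()['eef_rot']).as_matrix().round(3))
```

```text
[[ 0.387 -0.001  0.922]
 [-0.922  0.002  0.387]
 [-0.002 -1.     0.   ]]
```

Run:
```python
from h import *
for n,(x0,x1,y0,y1) in dict(scene=(160,370,80,280),top=(210,400,80,270)).items():
    s=np.load(f'/tmp/{n}0.png.npz'); im=cv2.cvtColor(s['color'],cv2.COLOR_RGB2BGR)[y0:y1,x0:x1]
    im=cv2.resize(im,None,fx=3,fy=3,interpolation=cv2.INTER_CUBIC); cv2.imwrite(f'pics/{n}0z.png',cv2.convertScaleAbs(im,alpha=1.3))
    W=cloud(s)
    for (u,v) in ([(243,226),(262,226),(356,145),(336,210),(316,233),(360,231),(245,165),(200,175),(350,192),(300,235),(280,250),(280,256)] if n=='top' else [(284,224),(242,136),(297,150),(320,168),(325,148)]):
        print(n,u,v,W[v,u].round(0))
```

```text
scene 284 224 [452.  43.  27.]
scene 242 136 [ 750. -360.   40.]
scene 297 150 [ 509. -231.  100.]
scene 320 168 [ 424. -194.   76.]
scene 325 148 [ 448. -338.   66.]
top 243 226 [455.  41.  42.]
top 262 226 [456. -25.   3.]
top 356 145 [ 752. -356.   23.]
top 336 210 [ 514. -266.  100.]
top 316 233 [ 435. -218.   -3.]
top 360 231 [ 445. -357.   65.]
top 245 165 [673.  40.  -1.]
top 200 175 [625. 192.  64.]
top 350 192 [ 578. -324.   60.]
top 300 235 [ 427. -160.    2.]
top 280 250 [373. -90.   1.]
top 280 256 [352. -90.   0.]
```

View pics/scene0z.png

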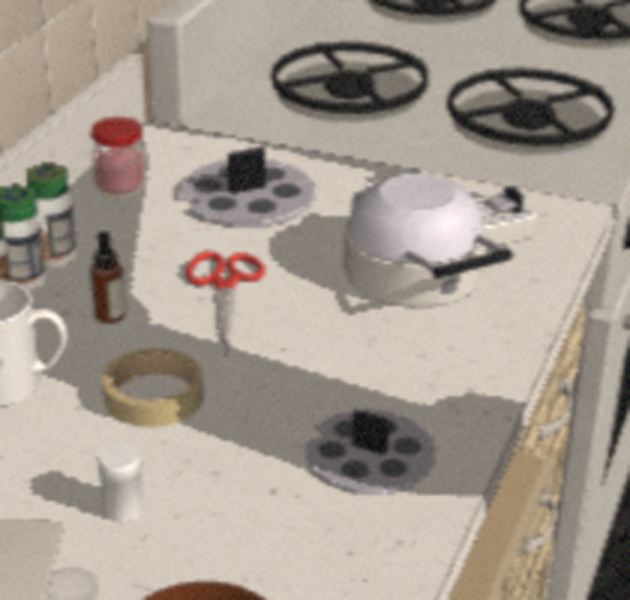

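View pics/top0z.png

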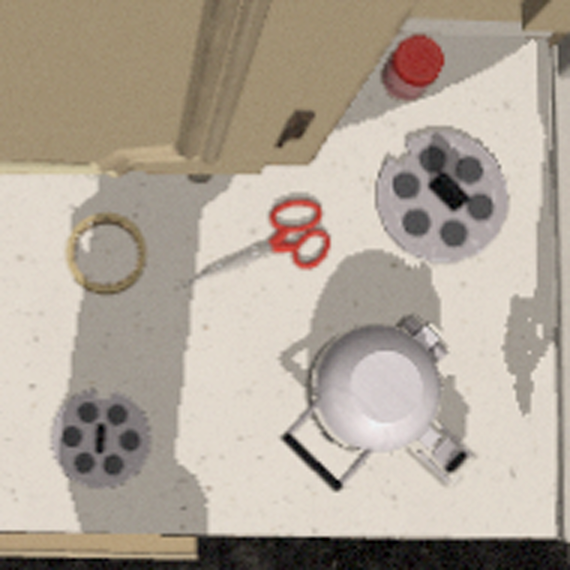

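Run:
```python
from h import *
for n,(x0,x1,y0,y1) in dict(scene=(255,315,205,255),top=(220,268,203,250)).items():
    s=np.load(f'/tmp/{n}0.png.npz'); im=cv2.cvtColor(s['color'],cv2.COLOR_RGB2BGR)[y0:y1,x0:x1]
    im=cv2.resize(im,None,fx=10,fy=10,interpolation=cv2.INTER_CUBIC); cv2.imwrite(f'pics/{n}0t.png',cv2.convertScaleAbs(im,alpha=1.6))
s=np.load('/tmp/top0.png.npz');t=np.load('/tmp/scene0.png.npz')
for n,s in(('top',s),('scene',t)):
    W=cloud(s);c=s['color'].astype(int);dark=c.max(2)<60
    X,Y,Z=W[...,0],W[...,1],W[...,2]
    def rep(nm,m,):
        P=W[m]; print(n,nm,len(P)); 
        if len(P)>5:
            mu=P.mean(0);u,sv,vt=np.linalg.svd(P-mu,full_matrices=False);d=vt[0];q=(P-mu)@d
            print('  mean',mu.round(1),'mid',(mu+d*(q.min()+q.max())/2).round(1),'dir',d.round(3),'len',np.ptp(q).round(1), 'ang',np.degrees(np.arctan2(d[1],d[0])).round(1))
    rep('bar',dark&(abs(X-430)<55)&(abs(Y+190)<60)&(Z>50)&(Z<95))
    rep('tab',dark&(abs(X-440)<40)&(abs(Y+355)<40)&(Z>45)&(Z<95))
    rep('fin',dark&(abs(X-455)<40)&(abs(Y-41)<40)&(Z>15)&(Z<60))
    # counter
    m=(abs(X-600)<40)&(abs(Y+100)<40);print('z',np.nanmedian(Z[m]))
    # dome flat top
    m=(abs(X-514)<80)&(abs(Y+266)<80)&(Z>93)&(Z<110);rep('dome top',m)
    from scipy.optimize import least_squares
    m=(abs(X-510)<85)&(abs(Y+263)<85)&(Z>60)&(Z<94)&(c.min(2)>60)&(np.hypot(X-510,Y+263)<72)
    P=W[m];f=lambda p:np.linalg.norm(P-p[:3],axis=1)-p[3]
    r=least_squares(f,[510,-263,20,75],loss='soft_l1');print('dome sph',r.x.round(1),r.cost/len(P))
    m=(abs(X-455)<90)&(abs(Y-41)<90)&(Z>3.5)&(Z<14)
    pts=W[m][:,:2];cc,rad=cv2.minEnclosingCircle(pts.astype(np.float32));print('tray circ',cc,rad,len(pts),'mean',pts.mean(0))
    m=(abs(X-740)<90)&(abs(Y+355)<90)&(Z>3.5)&(Z<14)
    if m.sum()>9: print('big',cv2.minEnclosingCircle(W[m][:,:2].astype(np.float32)))
```

```text
top bar 61
  mean [ 432.4 -198.7   77.8] mid [ 434.1 -196.9   77.8] dir [-0.675 -0.738 -0.017] len 82.8 ang -132.5
top tab 17
  mean [ 436.7 -360.8   70.2] mid [ 436.8 -360.9   70.2] dir [-0.73   0.676 -0.097] len 24.3 ang 137.2
top fin 27
  mean [456.8  40.4  40.3] mid [464.9  38.2  38. ] dir [-0.929  0.259  0.266] len 48.4 ang 164.4
z 0.7622673219710805
top dome top 653
  mean [ 518.4 -273.4   97. ] mid [ 518.5 -272.    97.1] dir [-0.07  -0.998 -0.004] len 107.7 ang -94.0
dome sph [ 519.  -274.4   21.8   85.9] 1.6643227017438373
tray circ (452.49603271484375, 42.586517333984375) 119.47176361083984 968 mean [455.38081706  40.54752486]
big ((740.7462158203125, -357.04815673828125), 120.62469482421875)
scene bar 81
  mean [ 433.8 -189.6   77.4] mid [ 431.8 -191.8   77.4] dir [ 0.676  0.737 -0.017] len 86.1 ang 47.5
scene tab 21
  mean [ 432.4 -356.    68.9] mid [ 431.5 -355.1   68.2] dir [-0.656  0.578 -0.486] len 24.7 ang 138.6
scene fin 126
  mean [452.9  45.2  31.9] mid [453.1  45.2  32. ] dir [-0.827  0.086 -0.555] len 41.8 ang 174.0
z 2.4185628323078845
scene dome top 405
  mean [ 513.2 -265.2   98.4] mid [ 511.6 -265.6   98.4] dir [-0.972 -0.235 -0.007] len 107.4 ang -166.4
dome sph [ 516.2 -275.2   37.4   76.5] 1.4119212922789324
tray circ (450.79193115234375, 44.08328628540039) 120.21304321289062 1100 mean [451.88307385  48.3571138 ]
big ((743.8101196289062, -355.87969970703125), 122.15530395507812)
```

View pics/scene0t.png

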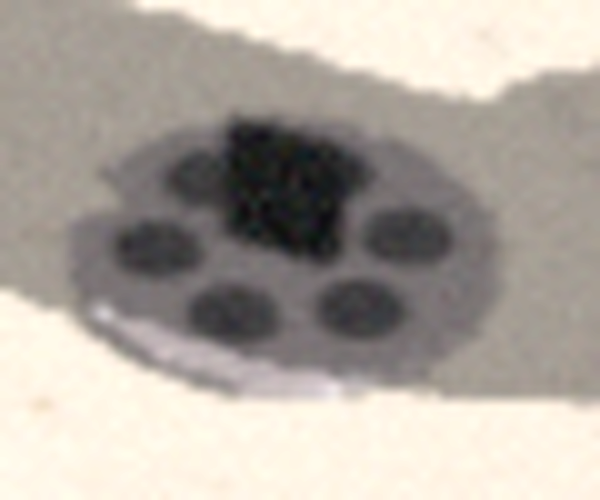

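View pics/top0t.png

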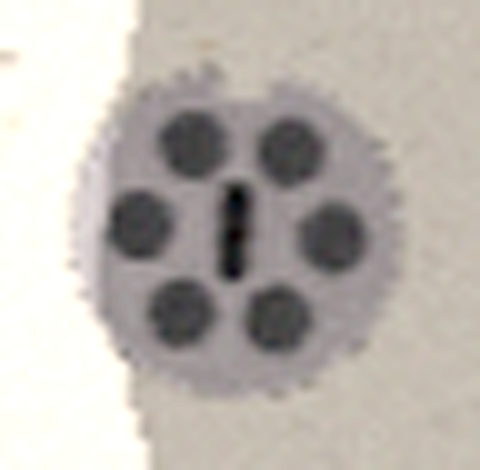

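```bash
cat >> h.py <<'E'
def ray(s,u,v,z):
    p=cv2.undistortPoints(np.array([[[u,v]]],float),s['intrinsics'],np.array([float(s['k1']),0,0,0,0.])).reshape(2)
    d=s['T'][:3,:3]@np.array([p[0],p[1],1]);o=s['T'][:3,3]; return o+d*(z-o[2])/d[2]
def proj(s,P):
    T=np.linalg.inv(s['T']);q=T[:3,:3]@np.asarray(P,float)+T[:3,3]
    a=q[:2]/q[2]; a=a*(1+float(s['k1'])*(a@a)); return a*s['intrinsics'][[0,1],[0,1]]+s['intrinsics'][:2,2]
E
python3 - <<'E'
from h import *
S={n:dict(np.load(f'/tmp/{n}0.png.npz')) for n in('top','scene')}
for n,s in S.items():
    g=s['color'].max(2).astype(int); W=cloud(s)
    # bar, tab: dark pixels
    m=(g<75)
    lab=cv2.connectedComponentsWithStats(m.astype(np.uint8))
    cen0={k:proj(s,P) for k,P in dict(bar=(433,-195,72),tab=(436,-361,65),fin=(455,42,30)).items()}
    for k,c in cen0.items():
        i=[j for j in range(1,lab[0]) if np.hypot(*(lab[3][j]-c))<5]
        for j in i:
            if lab[2][j,4]<8: continue
            ys,xs=np.nonzero(lab[1]==j); P=np.stack([xs,ys],1).astype(float);mu=P.mean(0)
            z={'bar':73,'tab':70,'fin':38}[k]
            d=np.linalg.svd(P-mu,full_matrices=False)[2][0]; q=(P-mu)@d
            a=ray(s,*(mu+d*(q.min()-.5)),z);b=ray(s,*(mu+d*(q.max()+.5)),z);v=a-b
            print(n,k,len(P),ray(s,*mu,z).round(1),'mid',((a+b)/2).round(1),'len',np.linalg.norm(v).round(1),'ang',np.degrees(np.arctan2(v[1],v[0])).round(1))
    # holes
    m=((g<105)&(abs(W[...,2]-6)<14)&(np.hypot(W[...,0]-455,W[...,1]-42)<56)).astype(np.uint8)
    lab=cv2.connectedComponentsWithStats(m)
    for j in range(1,lab[0]):
        if lab[2][j,4]>10: print(n,'hole',lab[2][j,4],lab[3][j].round(1),ray(s,*lab[3][j],6).round(1))
E
```

```text
top bar 73 [ 434.8 -195.8   73. ] mid [ 434.4 -196.3   73. ] len 88.8 ang 48.5
top tab 24 [ 437.  -360.7   70. ] mid [ 437.  -360.8   70. ] len 27.7 ang -45.2
top fin 32 [457.3  41.1  38. ] mid [456.7  41.1  38. ] len 34.6 ang -1.4
top hole 702 [243.7 226.2] [454.5  39.6   6. ]
scene bar 92 [ 435.4 -197.1   73. ] mid [ 434.9 -197.7   73. ] len 91.2 ang -130.6
scene tab 30 [ 432.6 -352.4   70. ] mid [ 432.5 -352.2   70. ] len 56.0 ang 120.5
scene hole 695 [283.4 230.1] [452.8  43.5   6. ]
```

Run:
```python
from h import *
from scipy.optimize import least_squares
S={n:dict(np.load(f'/tmp/{n}0.png.npz')) for n in('top','scene')}
for n,s in S.items():
    g=cv2.GaussianBlur(cv2.resize(s['color'].max(2),None,fx=4,fy=4,interpolation=cv2.INTER_CUBIC),(0,0),1.5).astype(int)
    c=proj(s,(455,42,6))
    sub=g[int(4*(c[1]-18)):int(4*(c[1]+18)),int(4*(c[0]-22)):int(4*(c[0]+22))]
    print(n,np.percentile(sub,[5,20,40,60,80]))
    for th in (75,85,95):
        lab=cv2.connectedComponentsWithStats((g<th).astype(np.uint8));H=[]
        for j in range(1,lab[0]):
            u,v=(lab[3][j]+.5)/4-.5
            if np.hypot(u-c[0],v-c[1])<22 and lab[2][j,4]>80: 
                P=ray(s,u,v,6); H.append(P); print(th,lab[2][j,4],P.round(1))
```

```text
top [ 44.  84. 100. 123. 146.]
75 611 [486.3  57.6   6. ]
75 613 [484.3  23.4   6. ]
75 568 [456.5  42.3   6. ]
75 595 [457.5  75.5   6. ]
75 629 [454.4   7.7   6. ]
75 597 [427.2  60.3   6. ]
75 605 [425.7  26.5   6. ]
85 740 [486.2  57.5   6. ]
85 741 [484.2  23.4   6. ]
85 700 [456.7  42.2   6. ]
85 695 [457.6  75.3   6. ]
85 761 [454.4   7.7   6. ]
85 712 [427.1  60.3   6. ]
85 726 [425.6  26.4   6. ]
95 4613 [456.4  41.7   6. ]
95 829 [457.5  75.    6. ]
95 967 [454.3   7.8   6. ]
scene [ 22.  52.  76. 100. 108.]
75 8827 [456.6  35.8   6. ]
85 13058 [453.4  38.5   6. ]
95 14276 [453.3  38.3   6. ]
95 83 [482.   94.1   6. ]
```

```bash
cat > pl.py <<'E'
import numpy as np, json, sys
from scipy.spatial.transform import Rotation as R, Slerp
F='cmd.json'
def down(psi,tilt=0,tdir=None):
    """jaw x at world angle psi deg, y down; tilt (deg) about jaw x axis or world axis tdir(angle)"""
    a=np.radians(psi);x=np.array([np.cos(a),np.sin(a),0]);y=np.array([0,0,-1.]);M=R.from_matrix(np.stack([x,y,np.cross(x,y)],1))
    if tilt: 
        b=np.radians(tdir); M=R.from_rotvec(np.radians(tilt)*np.array([np.cos(b),np.sin(b),0]))*M
    return M
def load():
    d=json.load(open(F)); return np.array(d['p']),R.from_rotvec(d['r'])
def save(p,r): json.dump({'p':list(p),'r':list(r.as_rotvec())},open(F,'w'))
def rows(wps,hold=0,pad=True):
    """wps: list of (pos,Rot,nrows). prints rows, saves new cmd."""
    p,r=load();out=[]
    for P,Q,n in wps:
        P=np.array(P,float);p0,r0=p,r;sl=Slerp([0,1],R.concatenate([r0,Q]))
        for i in range(1,n+1):
            tp=p0+(P-p0)*i/n;tr=sl(i/n)
            sh=np.round(r.inv().apply(tp-p)/200,3);w=np.round((r.inv()*tr).as_rotvec()/np.pi,4)
            if np.linalg.norm(sh)*200>50 or np.degrees(np.linalg.norm(w)*np.pi)>8.59: print('LIMIT',np.linalg.norm(sh)*200,np.linalg.norm(w)*180)
            p=p+r.apply(sh*200);r=r*R.from_rotvec(w*np.pi);out.append([float(v)+0 for v in np.r_[sh,w]])
    while len(out)%8: out.append([0]*6)
    for k in range(0,len(out),8): print(json.dumps(out[k:k+8]).replace('0.0,','0,').replace('0.0]','0]').replace(' ',''))
    print('end',p.round(1)); save(p,r)
def meas():
    from rig import sensors
    o=sensors.get_obs();p,r=load();m=R.from_rotvec(o['eef_rot'])
    print('t',round(o['clock'],2),'meas',o['tcp_pos'].round(1),'cmd',p.round(1),'err',(o['tcp_pos']-p).round(1),'rot err deg',np.degrees((r.inv()*m).as_rotvec()).round(2),'F',o['force'].round(1),'w',round(o['width'],1),'q',o['joint_positions'].round(2))
E
python3 - <<'E'
from pl import *
save([203.365,-484.004,253.312],down(-67.25)); meas()
rows([((400,-239,180),down(-42),8)])
rows([((434.7,-196.7,150),down(-42),3),((434.7,-196.7,110),down(-42),3)])
E
```

```text
t 0.1 meas [ 203.2 -483.5  252.2] cmd [ 203.4 -484.   253.3] err [-0.2  0.5 -1.1] rot err deg [ 0.01 -0.04  0.12] F [-1.1 -0.1  0.3] w 85.5 q [-1.3   0.05  0.1   1.62 -0.    1.44]
[[-0.094,0.046,0.173,0,-0.0175,0],[-0.084,0.046,0.177,0,-0.0176,0],[-0.074,0.045,0.182,0,-0.0175,0],[-0.064,0.046,0.185,0,-0.0175,0],[-0.054,0.046,0.189,0,-0.0176,0],[-0.043,0.046,0.192,0,-0.0175,0],[-0.033,0.046,0.193,0,-0.0175,0],[-0.021,0.046,0.195,0,-0.0176,0]]
end [ 400.  -239.1  179.9]
[[-0.004,0.05,0.091,0,0,0],[-0.005,0.05,0.091,0,0,0],[-0.004,0.05,0.092,0,0,0],[0,0.067,0,0,0,0],[0,0.066,0,0,0,0],[0,0.067,0,0,0,0],[0,0,0,0,0,0],[0,0,0,0,0,0]]
end [ 434.7 -196.7  109.9]
```

Call:
servo_tool:
  plan:
    - [-0.094,0.046,0.173,0,-0.0175,0]
    - [-0.084,0.046,0.177,0,-0.0176,0]
    - [-0.074,0.045,0.182,0,-0.0175,0]
    - [-0.064,0.046,0.185,0,-0.0175,0]
    - [-0.054,0.046,0.189,0,-0.0176,0]
    - [-0.043,0.046,0.192,0,-0.0175,0]
    - [-0.033,0.046,0.193,0,-0.0175,0]
    - [-0.021,0.046,0.195,0,-0.0176,0]
  hand: 0.58
  grip_force: 30

```text
clock: 0.9
tcp_pos: [400.3, -237.4, 179.1]
eef_rot: [-1.494, 0.572, -0.571]
force: [1.3, -1.2, -0.4]
width: 35.6
```

Call:
servo_tool:
  plan:
    - [-0.004,0.05,0.091,0,0,0]
    - [-0.005,0.05,0.091,0,0,0]
    - [-0.004,0.05,0.092,0,0,0]
    - [0,0.067,0,0,0,0]
    - [0,0.066,0,0,0,0]
    - [0,0.067,0,0,0,0]
    - [0,0,0,0,0,0]
    - [0,0,0,0,0,0]

```text
clock: 1.7
tcp_pos: [433.8, -196.8, 109.4]
eef_rot: [-1.493, 0.575, -0.573]
force: [-0.1, 0.3, 0.3]
width: 35.8
```

Run:
```python
from h import *
from pl import *
meas()
for n,(x0,x1,y0,y1) in dict(scene=(255,375,60,200),top=(280,400,170,280)).items():
    s=snap(n,n+'1.png'); im=cv2.cvtColor(s['color'],cv2.COLOR_RGB2BGR)[y0:y1,x0:x1]
    cv2.imwrite(f'pics/{n}1z.png',cv2.convertScaleAbs(cv2.resize(im,None,fx=4,fy=4,interpolation=cv2.INTER_CUBIC),alpha=1.3))
```

```text
t 1.7 meas [ 433.8 -196.8  109.4] cmd [ 434.7 -196.7  109.9] err [-0.9 -0.2 -0.6] rot err deg [-0.02  0.03  0.07] F [-0.1  0.3  0.3] w 35.8 q [-0.57 -0.06 -0.29  1.34 -0.    1.74]
```

View pics/scene1z.png

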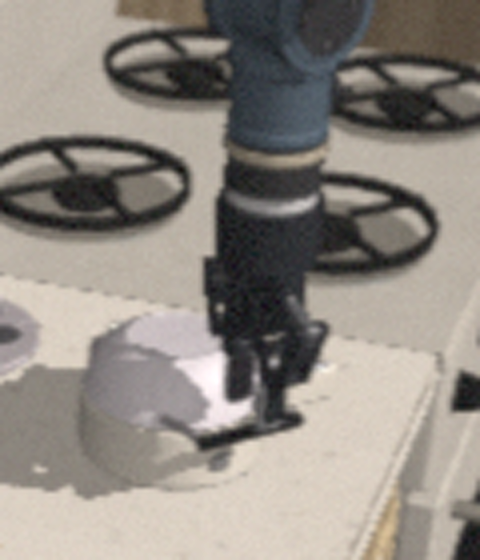

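View pics/top1z.png

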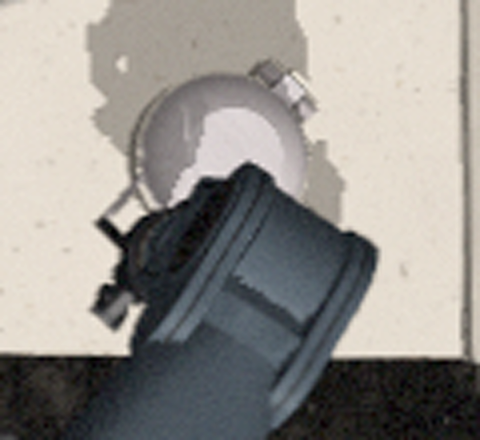

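Call:
servo_tool:
  plan:
    - [0,0.044,0,0,0,0]
    - [0,0.044,0,0,0,0]
    - [0,0.044,0,0,0,0]
    - [0,0.04,0,0,0,0]
    - [0,0,0,0,0,0]
    - [0,0,0,0,0,0]
    - [0,0,0,0,0,0]
    - [0,0,0,0,0,0]

```text
clock: 2.6
tcp_pos: [434.9, -196.7, 76.0]
eef_rot: [-1.494, 0.572, -0.574]
force: [0.8, -0.2, 0.5]
width: 35.9
```

Call:
servo_tool:
  plan:
    - [0,0,0,0,0,0]
    - [0,0,0,0,0,0]
    - [0,0,0,0,0,0]
    - [0,0,0,0,0,0]
    - [0,0,0,0,0,0]
    - [0,0,0,0,0,0]
    - [0,0,0,0,0,0]
    - [0,0,0,0,0,0]
  hand: 1
  grip_force: 40

```text
clock: 3.4
tcp_pos: [434.3, -196.2, 76.0]
eef_rot: [-1.493, 0.573, -0.572]
force: [-2.8, 2.3, 5.2]
width: 10.8
```

```bash
cat >> pl.py <<'E'
PSI=-42.
def bar(th,B0=(434.7,-196.7),psi=None):
    psi=PSI if psi is None else psi
    x=np.array([np.cos(np.radians(psi)),np.sin(np.radians(psi))]);a=0.087+th
    B0=np.array(B0);H=B0+195*x;q=H-195.7*np.cos(a)*x
    return np.array([q[0],q[1],55+195.7*np.sin(a)])
E
python3 - <<'E'
from pl import *
p,r=load();save([434.7,-196.7,75.5],r)
o=np.array([0,0,3.5])
rows([(bar(t)+o,down(-42),1) for t in np.linspace(0,1.2,25)[1:]])
E
```

```text
[[0.006,-0.049,0,0,0,0],[0.008,-0.048,0,0,0,0],[0.01,-0.048,0,0,0,0],[0.013,-0.047,0,0,0,0],[0.015,-0.047,0,0,0,0],[0.017,-0.045,0,0,0,0],[0.019,-0.045,0,0,0,0],[0.022,-0.044,0,0,0,0]]
[[0.024,-0.043,0,0,0,0],[0.026,-0.041,0,0,0,0],[0.028,-0.04,0,0,0,0],[0.03,-0.039,0,0,0,0],[0.032,-0.037,0,0,0,0],[0.034,-0.035,0,0,0,0],[0.036,-0.034,0,0,0,0],[0.037,-0.032,0,0,0,0]]
[[0.039,-0.029,0,0,0,0],[0.04,-0.028,0,0,0,0],[0.041,-0.026,0,0,0,0],[0.043,-0.024,0,0,0,0],[0.044,-0.022,0,0,0,0],[0.045,-0.019,0,0,0,0],[0.045,-0.017,0,0,0,0],[0.047,-0.015,0,0,0,0]]
end [ 538.9 -290.5  246.3]
```

Call:
servo_tool:
  plan:
    - [0.006,-0.049,0,0,0,0]
    - [0.008,-0.048,0,0,0,0]
    - [0.01,-0.048,0,0,0,0]
    - [0.013,-0.047,0,0,0,0]
    - [0.015,-0.047,0,0,0,0]
    - [0.017,-0.045,0,0,0,0]
    - [0.019,-0.045,0,0,0,0]
    - [0.022,-0.044,0,0,0,0]

```text
clock: 4.2
tcp_pos: [449.6, -210.5, 150.8]
eef_rot: [-1.493, 0.576, -0.57]
force: [-4.6, 3.7, 0.9]
width: 10.5
```

Call:
servo_tool:
  plan:
    - [0.024,-0.043,0,0,0,0]
    - [0.026,-0.041,0,0,0,0]
    - [0.028,-0.04,0,0,0,0]
    - [0.03,-0.039,0,0,0,0]
    - [0.032,-0.037,0,0,0,0]
    - [0.034,-0.035,0,0,0,0]
    - [0.036,-0.034,0,0,0,0]
    - [0.037,-0.032,0,0,0,0]

```text
clock: 5.0
tcp_pos: [485.3, -243.7, 213.5]
eef_rot: [-1.495, 0.576, -0.57]
force: [-10.0, 4.6, 9.0]
width: 10.1
```

Call:
servo_tool:
  plan:
    - [0.039,-0.029,0,0,0,0]
    - [0.04,-0.028,0,0,0,0]
    - [0.041,-0.026,0,0,0,0]
    - [0.043,-0.024,0,0,0,0]
    - [0.044,-0.022,0,0,0,0]
    - [0.045,-0.019,0,0,0,0]
    - [0.045,-0.017,0,0,0,0]
    - [0.047,-0.015,0,0,0,0]

```text
clock: 5.8
tcp_pos: [538.2, -292.9, 250.5]
eef_rot: [-1.5, 0.572, -0.577]
force: [-6.4, -2.0, 6.5]
width: 10.5
```

Run:
```python
from h import *
from pl import *
meas()
for n,(x0,x1,y0,y1) in dict(scene=(235,375,40,200),top=(280,400,170,280)).items():
    s=snap(n,n+'2.png'); im=cv2.cvtColor(s['color'],cv2.COLOR_RGB2BGR)[y0:y1,x0:x1]
    cv2.imwrite(f'pics/{n}2z.png',cv2.convertScaleAbs(cv2.resize(im,None,fx=3.6,fy=3.6,interpolation=cv2.INTER_CUBIC),alpha=1.3))
o=np.array([0,0,3.5])
rows([(bar(t)+o,down(-42),1) for t in np.linspace(1.2,1.6,13)[1:]])
```

```text
t 5.8 meas [ 538.2 -292.9  250.5] cmd [ 538.9 -290.5  246.3] err [-0.7 -2.4  4.2] rot err deg [-0.27  0.05 -0.31] F [-6.4 -2.   6.5] w 10.5 q [-0.61  0.28  0.35  1.64 -0.01  1.7 ]
[[0.031,-0.009,0,0,0,0],[0.032,-0.008,0,0,0,0],[0.032,-0.006,0,0,0,0],[0.032,-0.005,0,0,0,0],[0.033,-0.005,0,0,0,0],[0.032,-0.003,0,0,0,0],[0.033,-0.002,0,0,0,0],[0.032,-0.001,0,0,0,0]]
[[0.033,0,0,0,0,0],[0.032,0.001,0,0,0,0],[0.033,0.002,0,0,0,0],[0.032,0.003,0,0,0,0],[0,0,0,0,0,0],[0,0,0,0,0,0],[0,0,0,0,0,0],[0,0,0,0,0,0]]
end [ 596.4 -342.3  252.9]
```

View pics/scene2z.png

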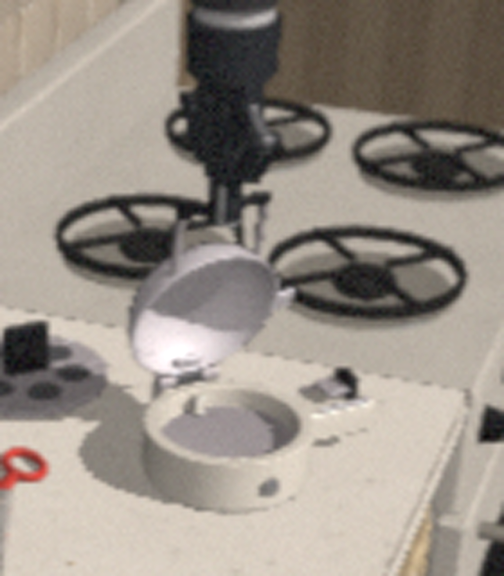

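Run:
```python
from h import *
from pl import *
p,r=load();save([538.9,-290.5,246.3],r)
o=np.array([0,0,5.])
b=lambda t:bar(t,(435.3,-197.2),-43)+o
print(b(1.2),b(1.6))
rows([(b(t),down(-42.5),1) for t in np.linspace(1.2,1.55,17)[1:]])
```

```text
[ 537.83840968 -292.81861394  247.87187848] [ 594.50832406 -345.66416403  254.38018887]
[[0.024,-0.014,-0.013,0,0.0028,0],[0.021,-0.005,0,0,0,0],[0.021,-0.005,0,0,0,0],[0.021,-0.004,0,0,0,0],[0.021,-0.004,0,0,0,0],[0.021,-0.004,0,0,0,0],[0.021,-0.003,-0.001,0,0,0],[0.022,-0.002,0,0,0,0]]
[[0.021,-0.002,0,0,0,0],[0.021,-0.002,0,0,0,0],[0.022,-0.001,0,0,0,0],[0.021,-0.001,-0.001,0,0,0],[0.021,0,0,0,0,0],[0.022,0,0,0,0,0],[0.021,0.001,0,0,0,0],[0.022,0.001,0,0,0,0]]
end [ 587.5 -339.   255.3]
```

Call:
servo_tool:
  plan:
    - [0.024,-0.014,-0.013,0,0.0028,0]
    - [0.021,-0.005,0,0,0,0]
    - [0.021,-0.005,0,0,0,0]
    - [0.021,-0.004,0,0,0,0]
    - [0.021,-0.004,0,0,0,0]
    - [0.021,-0.004,0,0,0,0]
    - [0.021,-0.003,-0.001,0,0,0]
    - [0.022,-0.002,0,0,0,0]

```text
clock: 6.7
tcp_pos: [562.8, -316.0, 255.9]
eef_rot: [-1.493, 0.578, -0.581]
force: [-2.8, 0.8, 6.3]
width: 10.5
```

Call:
servo_tool:
  plan:
    - [0.021,-0.002,0,0,0,0]
    - [0.021,-0.002,0,0,0,0]
    - [0.022,-0.001,0,0,0,0]
    - [0.021,-0.001,-0.001,0,0,0]
    - [0.021,0,0,0,0,0]
    - [0.022,0,0,0,0,0]
    - [0.021,0.001,0,0,0,0]
    - [0.022,0.001,0,0,0,0]

```text
clock: 7.5
tcp_pos: [587.7, -339.2, 255.2]
eef_rot: [-1.492, 0.58, -0.58]
force: [-1.1, -0.1, 4.1]
width: 10.1
```

Run:
```python
from pl import *
meas()
```

```text
t 7.5 meas [ 587.7 -339.2  255.2] cmd [ 587.5 -339.   255.3] err [ 0.2 -0.2 -0.1] rot err deg [-0.02 -0.04 -0.02] F [-1.1 -0.1  4.1] w 10.1 q [-0.62  0.48  0.62  1.71 -0.    1.69]
```

Call:
servo_tool:
  plan:
    - [0.009,0.001,0,0,0,0]
    - [0.009,0.001,0,0,0,0]
    - [0.009,0.001,0,0,0,0]
    - [0.009,0.001,0,0,0,0]
    - [0.009,0.001,0,0,0,0]
    - [0.005,0,0,0,0,0]
    - [0.003,0,0,0,0,0]
    - [0,0,0,0,0,0]

```text
clock: 8.3
tcp_pos: [593.5, -344.6, 254.2]
eef_rot: [-1.491, 0.583, -0.575]
force: [-5.2, 3.1, 5.8]
width: 10.0
```

Call:
servo_tool:
  plan:
    - [0.005,0,0,0,0,0]
    - [0.005,0,0,0,0,0]
    - [0,0,0,0,0,0]
    - [0,0,0,0,0,0]
    - [0,0,0,0,0,0]
    - [0,0,0,0,0,0]
    - [0,0,0,0,0,0]
    - [0,0,0,0,0,0]

```text
clock: 9.1
tcp_pos: [593.6, -344.7, 254.1]
eef_rot: [-1.49, 0.586, -0.572]
force: [-8.9, 4.5, 6.4]
width: 10.3
```

Call:
servo_tool:
  plan:
    - [-0.008,0,0,0,0,0]
    - [-0.008,0,0,0,0,0]
    - [0,0,0,0,0,0]
    - [0,0,0,0,0,0]
    - [0,0,0,0,0,0]
    - [0,0,0,0,0,0]
    - [0,0,0,0,0,0]
    - [0,0,0,0,0,0]
  hand: 0.5

```text
clock: 9.9
tcp_pos: [594.4, -345.1, 254.3]
eef_rot: [-1.492, 0.58, -0.58]
force: [0.2, -0.6, 0.2]
width: 42.5
```

Call:
servo_tool:
  plan:
    - [0,-0.05,0,0,0,0]
    - [0,-0.08,0,0,0,0]
    - [0,-0.1,0,0,0,0]
    - [0,-0.1,0,0,0,0]
    - [0,0,0,0,0,0]
    - [0,0,0,0,0,0]
    - [0,0,0,0,0,0]
    - [0,0,0,0,0,0]

```text
clock: 10.7
tcp_pos: [594.0, -344.8, 318.5]
eef_rot: [-1.491, 0.582, -0.577]
force: [0.3, -0.0, -0.7]
width: 42.7
```

Run:
```python
from h import *
from pl import *
meas()
for n,(x0,x1,y0,y1) in dict(scene=(235,375,40,200),top=(280,400,170,280)).items():
    s=snap(n,n+'3.png'); im=cv2.cvtColor(s['color'],cv2.COLOR_RGB2BGR)[y0:y1,x0:x1]
    cv2.imwrite(f'pics/{n}3z.png',cv2.convertScaleAbs(cv2.resize(im,None,fx=3.6,fy=3.6,interpolation=cv2.INTER_CUBIC),alpha=1.3))
```

```text
t 10.7 meas [ 594.  -344.8  318.5] cmd [ 587.5 -339.   255.3] err [ 6.5 -5.8 63.2] rot err deg [-0.02 -0.04  0.17] F [ 0.3 -0.  -0.7] w 42.7 q [-0.62  0.58  0.89  1.89 -0.    1.69]
```

View pics/scene3z.png

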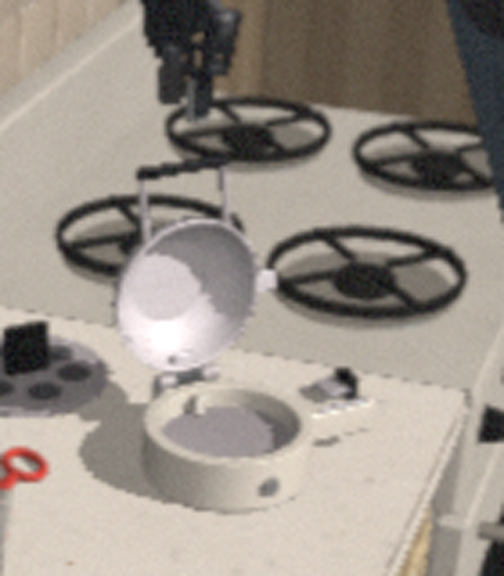

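View pics/top3z.png

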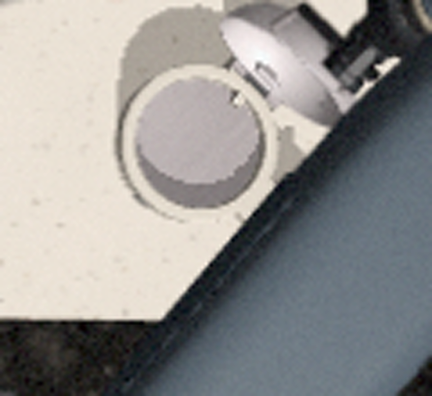

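Run:
```python
from pl import *
p,r=load();save([594.4,-345.4,320.0],r)
# slerp shortest: 129.7 positive, ok <180
rows([((525,-150,300),down(22),8),((456,42,130),down(87.25),8)])
```

```text
[[-0.114,0.013,0.061,0,-0.0448,0],[-0.105,0.012,0.076,0,-0.0448,0],[-0.093,0.013,0.09,0,-0.0448,0],[-0.08,0.012,0.103,0,-0.0448,0],[-0.064,0.013,0.112,0,-0.0448,0],[-0.048,0.012,0.12,0,-0.0447,0],[-0.031,0.013,0.126,0,-0.0448,0],[-0.013,0.012,0.129,0,-0.0448,0]]
[[0.005,0.106,0.127,0,-0.0453,0],[0.023,0.107,0.126,0,-0.0453,0],[0.041,0.106,0.121,0,-0.0453,0],[0.057,0.106,0.114,0,-0.0454,0],[0.073,0.106,0.104,0,-0.0453,0],[0.087,0.107,0.094,0,-0.0453,0],[0.099,0.106,0.08,0,-0.0453,0],[0.11,0.106,0.065,0,-0.0453,0]]
end [455.9  42.  130. ]
```

Call:
servo_tool:
  plan:
    - [-0.114,0.013,0.061,0,-0.0448,0]
    - [-0.105,0.012,0.076,0,-0.0448,0]
    - [-0.093,0.013,0.09,0,-0.0448,0]
    - [-0.08,0.012,0.103,0,-0.0448,0]
    - [-0.064,0.013,0.112,0,-0.0448,0]
    - [-0.048,0.012,0.12,0,-0.0447,0]
    - [-0.031,0.013,0.126,0,-0.0448,0]
    - [-0.013,0.012,0.129,0,-0.0448,0]

```text
clock: 11.6
tcp_pos: [524.0, -148.7, 299.7]
eef_rot: [-1.549, -0.306, 0.307]
force: [-0.1, -0.0, 1.2]
width: 43.4
```

Call:
servo_tool:
  plan:
    - [0.005,0.106,0.127,0,-0.0453,0]
    - [0.023,0.107,0.126,0,-0.0453,0]
    - [0.041,0.106,0.121,0,-0.0453,0]
    - [0.057,0.106,0.114,0,-0.0454,0]
    - [0.073,0.106,0.104,0,-0.0453,0]
    - [0.087,0.107,0.094,0,-0.0453,0]
    - [0.099,0.106,0.08,0,-0.0453,0]
    - [0.11,0.106,0.065,0,-0.0453,0]

```text
clock: 12.4
tcp_pos: [454.6, 43.2, 129.1]
eef_rot: [-1.228, -1.178, 1.179]
force: [0.4, -0.4, 0.1]
width: 42.7
```

Run:
```python
from h import *
from pl import *
meas()
for n,(x0,x1,y0,y1) in dict(scene=(235,375,70,250),top=(290,370,160,250)).items():
    s=snap(n,n+'4.png'); im=cv2.cvtColor(s['color'],cv2.COLOR_RGB2BGR)[y0:y1,x0:x1]
    f=6.5 if n=='top' else 3.3
    cv2.imwrite(f'pics/{n}4z.png',cv2.convertScaleAbs(cv2.resize(im,None,fx=f,fy=f,interpolation=cv2.INTER_CUBIC),alpha=1.3))
```

```text
t 12.4 meas [454.6  43.2 129.1] cmd [455.9  42.  130. ] err [-1.3  1.2 -0.9] rot err deg [ 0.01 -0.37 -0.01] F [ 0.4 -0.4  0.1] w 42.7 q [-0.05 -0.12 -0.31  1.38  0.   -0.01]
```

View pics/scene4z.png

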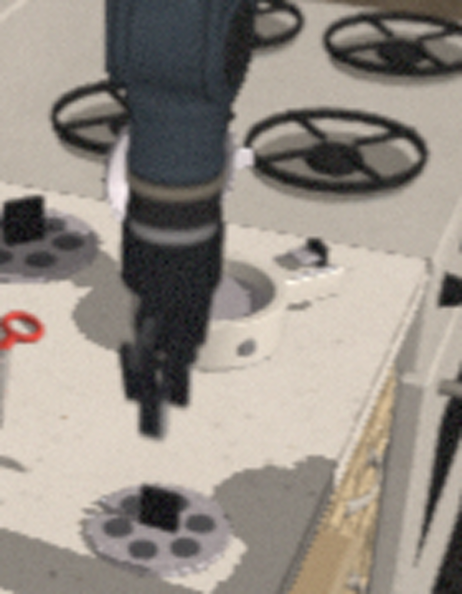

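View pics/top4z.png

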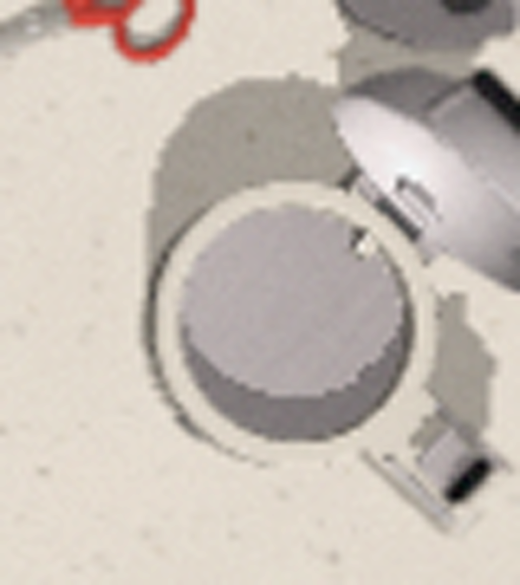

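Run:
```python
from h import *
from scipy.optimize import least_squares
s=dict(np.load('/tmp/top4.png.npz'));c=s['color'].astype(float)
hsv=cv2.cvtColor(s['color'],cv2.COLOR_RGB2HSV)
c0=proj(s,(518.6,-274.8,50));print(c0)
G=cv2.GaussianBlur(c,(0,0),.6)
f=G[...,0]-0.0  # red
pts=[];outer=[]
import scipy.ndimage as nd
for a in np.arange(0,360,3):
    rr=np.arange(12,28,.1);P=np.array([proj(s,(518.6+r_*np.cos(np.radians(a)),-274.8+r_*np.sin(np.radians(a)),50)) for r_ in rr*3.3])
    pr=nd.map_coordinates(f,[P[:,1],P[:,0]],order=1)
    sel=(rr*3.3>52)&(rr*3.3<72);g=np.gradient(pr)
    i=np.argmax(np.where(sel,g,-9)); pts.append((a,rr[i]*3.3,g[i]))
pts=np.array(pts)
print(np.c_[pts[:,:2]][::4].round(1).tolist())
A=np.radians(pts[:,0]);XY=np.c_[pts[:,1]*np.cos(A),pts[:,1]*np.sin(A)]
r=least_squares(lambda p:np.hypot(XY[:,0]-p[0],XY[:,1]-p[1])-p[2],[0,0,63],loss='soft_l1')
print('well centre',r.x[:2]+[518.6,-274.8],'R',r.x[2],'med res',np.median(abs(r.fun)))
# rib: bright pixels in interior
C=r.x[:2]+[518.6,-274.8]
gray=cv2.resize(c.mean(2),None,fx=1,fy=1)
for z in(47,):
  out=[]
  for v in range(180,225):
    for u in range(320,365):
        P=ray(s,u,v,z);d=P[:2]-C;rad=np.hypot(*d);ang=np.degrees(np.arctan2(d[1],d[0]))
        if 44<rad<61 and -75<ang<-10: out.append((u,v,rad.round(1),ang.round(1),int(c[v,u].mean()),int(c[v,u,0]-c[v,u,2])))
  for o in sorted(out,key=lambda o:-o[4])[:20]: print(o)
for (x,y,z) in [(0,0,0)]: pass
# tab
```

```text
[335.26619974 209.22272401]
[[0.0, 63.7], [12.0, 63.7], [24.0, 64.0], [36.0, 63.7], [48.0, 62.7], [60.0, 65.0], [72.0, 65.7], [84.0, 64.3], [96.0, 66.7], [108.0, 66.0], [120.0, 64.3], [132.0, 62.0], [144.0, 63.4], [156.0, 63.4], [168.0, 63.0], [180.0, 64.0], [192.0, 63.7], [204.0, 63.0], [216.0, 63.4], [228.0, 64.0], [240.0, 63.0], [252.0, 62.0], [264.0, 62.7], [276.0, 62.7], [288.0, 62.4], [300.0, 63.4], [312.0, 64.0], [324.0, 62.0], [336.0, 62.4], [348.0, 62.0]]
well centre [ 518.48771142 -274.22860954] R 63.47037309537354 med res 0.44222352443467017
(345, 198, np.float64(53.2), np.float64(-41.5), 168, 9)
(346, 196, np.float64(60.8), np.float64(-39.6), 163, 9)
(345, 197, np.float64(55.8), np.float64(-39.2), 163, 10)
(346, 197, np.float64(58.2), np.float64(-41.8), 161, 16)
(346, 198, np.float64(55.6), np.float64(-44.2), 161, 18)
(347, 198, np.float64(58.2), np.float64(-46.6), 161, 17)
(347, 197, np.float64(60.6), np.float64(-44.2), 160, 17)
(349, 201, np.float64(57.5), np.float64(-59.0), 144, 13)
(346, 199, np.float64(53.2), np.float64(-46.8), 141, 16)
(340, 193, np.float64(59.5), np.float64(-17.3), 140, 10)
(341, 193, np.float64(60.7), np.float64(-20.5), 135, 13)
(348, 199, np.float64(58.6), np.float64(-51.4), 135, 11)
(343, 194, np.float64(60.6), np.float64(-27.8), 133, 13)
(338, 195, np.float64(50.9), np.float64(-12.1), 133, 7)
(347, 199, np.float64(55.8), np.float64(-49.2), 133, 8)
(348, 203, np.float64(51.1), np.float64(-63.7), 133, 6)
(347, 204, np.float64(46.4), np.float64(-65.7), 133, 7)
(347, 205, np.float64(45.1), np.float64(-69.7), 133, 8)
(339, 194, np.float64(55.1), np.float64(-14.9), 132, 8)
(340, 194, np.float64(56.2), np.float64(-18.4), 132, 6)
```

Run:
```python
from h import *
s=dict(np.load('/tmp/top4.png.npz'))
x0,x1,y0,y1=335,355,185,205
im=cv2.cvtColor(s['color'],cv2.COLOR_RGB2BGR);f=25
im=cv2.resize(im[y0:y1,x0:x1],None,fx=f,fy=f,interpolation=cv2.INTER_NEAREST)
for yaw,col in((-43,(0,0,255)),(-45,(0,200,0)),(-41,(255,0,0))):
    a=np.radians(yaw);R2=np.array([[np.cos(a),-np.sin(a)],[np.sin(a),np.cos(a)]])
    q=[]
    for l in((63,-5),(51,-5),(51,5),(63,5)):
        w=np.array([518.6,-274.8])+R2@l;p=proj(s,(*w,47));q.append(((p-[x0,y0]+.5)*f).astype(int))
    cv2.polylines(im,[np.array(q)],False,col,1)
cv2.imwrite('pics/rib.png',im)
```

```text
(no output)
```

View pics/rib.png

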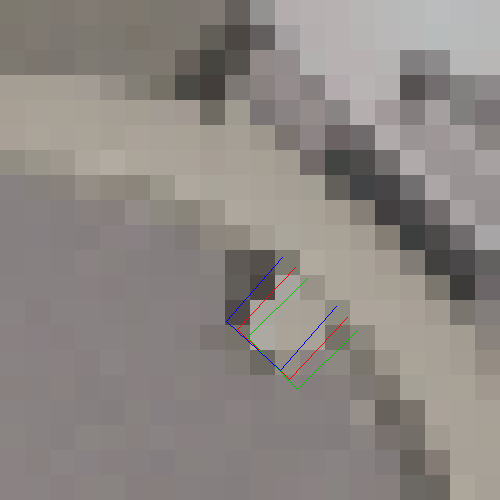

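Call:
servo_tool:
  plan:
    - [0,0.1,0,0,0,0]
    - [0,0.1,0,0,0,0]
    - [0,0.1,0,0,0,0]
    - [0,0.1,0,0,0,0]
    - [0,0.07,0,0,0,0]
    - [0,0,0,0,0,0]
    - [0,0,0,0,0,0]
    - [0,0,0,0,0,0]

```text
clock: 13.3
tcp_pos: [456.8, 42.0, 37.7]
eef_rot: [-1.233, -1.176, 1.173]
force: [-0.5, 0.2, -0.2]
width: 42.6
```

Run:
```python
from h import *
from pl import *
meas()
for n,(x0,x1,y0,y1) in dict(scene=(235,335,150,260)).items():
    s=snap(n,n+'5.png'); im=cv2.cvtColor(s['color'],cv2.COLOR_RGB2BGR)[y0:y1,x0:x1]
    f=5
    cv2.imwrite(f'pics/{n}5z.png',cv2.convertScaleAbs(cv2.resize(im,None,fx=f,fy=f,interpolation=cv2.INTER_CUBIC),alpha=1.3))
```

```text
t 13.3 meas [456.8  42.   37.7] cmd [455.9  42.  130. ] err [  0.9   0.  -92.3] rot err deg [-0.14 -0.01  0.01] F [-0.5  0.2 -0.2] w 42.6 q [-0.05 -0.06 -0.44  1.19 -0.   -0.01]
```

View pics/scene5z.png

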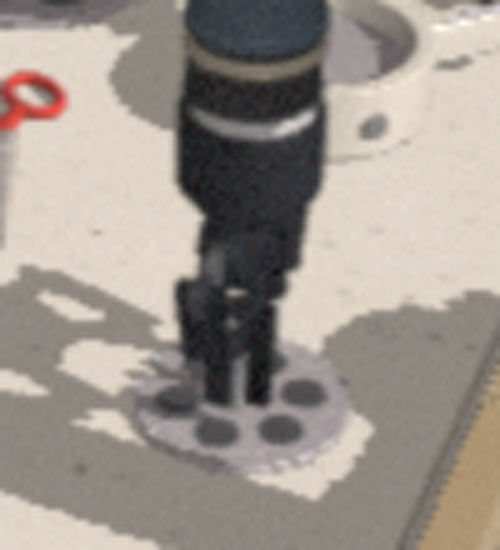

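Call:
servo_tool:
  plan:
    - [0,0.015,0,0,0,0]
    - [0,0,0,0,0,0]
    - [0,0,0,0,0,0]
    - [0,0,0,0,0,0]
    - [0,0,0,0,0,0]
    - [0,0,0,0,0,0]
    - [0,0,0,0,0,0]
    - [0,0,0,0,0,0]
  hand: 1
  grip_force: 60

```text
clock: 14.15
tcp_pos: [455.9, 42.2, 33.7]
eef_rot: [-1.232, -1.175, 1.174]
force: [0.1, -0.6, 2.4]
width: 9.1
```

Run:
```python
from pl import *
meas()
```

```text
t 14.15 meas [455.9  42.2  33.7] cmd [455.9  42.  130. ] err [ -0.    0.2 -96.3] rot err deg [-0.04 -0.04 -0.  ] F [ 0.1 -0.6  2.4] w 9.1 q [-0.05 -0.06 -0.45  1.18  0.   -0.01]
```

Run:
```python
from pl import *
p,r=load();save([455.9,42.0,33.0],down(87.25))
rows([((455.9,42,150),down(87.25),8)])
rows([((515,-255,150),down(48),12),((518.5,-274.5,130),down(47),4)])
```

```text
[[0,-0.073,0,0,0,0],[0,-0.073,0,0,0,0],[0,-0.073,0,0,0,0],[0,-0.074,0,0,0,0],[0,-0.073,0,0,0,0],[0,-0.073,0,0,0,0],[0,-0.073,0,0,0,0],[0,-0.073,0,0,0,0]]
end [455.9  42.  150. ]
[[-0.122,0,-0.031,0,0.0182,0],[-0.121,0,-0.037,0,0.0181,0],[-0.118,0,-0.044,0,0.0182,0],[-0.116,0,-0.051,0,0.0182,0],[-0.112,0,-0.058,0,0.0182,0],[-0.109,0,-0.063,0,0.0181,0],[-0.105,0,-0.07,0,0.0182,0],[-0.101,0,-0.076,0,0.0182,0]]
[[-0.096,0,-0.081,0,0.0181,0],[-0.092,0,-0.087,0,0.0182,0],[-0.086,0,-0.092,0,0.0182,0],[-0.081,0,-0.097,0,0.0182,0],[-0.015,0.025,-0.019,0,0.0014,0],[-0.015,0.025,-0.02,0,0.0014,0],[-0.016,0.025,-0.02,0,0.0013,0],[-0.015,0.025,-0.019,0,0.0014,0]]
end [ 518.4 -274.5  130. ]
```

Call:
servo_tool:
  plan:
    - [0,-0.073,0,0,0,0]
    - [0,-0.073,0,0,0,0]
    - [0,-0.073,0,0,0,0]
    - [0,-0.074,0,0,0,0]
    - [0,-0.073,0,0,0,0]
    - [0,-0.073,0,0,0,0]
    - [0,-0.073,0,0,0,0]
    - [0,-0.073,0,0,0,0]

```text
clock: 14.95
tcp_pos: [455.0, 42.3, 150.4]
eef_rot: [-1.23, -1.173, 1.175]
force: [-0.0, -0.4, -1.4]
width: 9.1
```

Run:
```python
from h import *
from pl import *
meas()
s=snap('scene','scene6.png'); im=cv2.cvtColor(s['color'],cv2.COLOR_RGB2BGR)[120:260,220:340]
cv2.imwrite('pics/scene6z.png',cv2.convertScaleAbs(cv2.resize(im,None,fx=4,fy=4,interpolation=cv2.INTER_CUBIC),alpha=1.3))
```

```text
t 14.95 meas [455.   42.3 150.4] cmd [ 518.4 -274.5  130. ] err [-63.4 316.8  20.4] rot err deg [ 9.000e-02 -4.028e+01  3.000e-02] F [-0.  -0.4 -1.4] w 9.1 q [-0.05 -0.13 -0.27  1.42  0.   -0.01]
```

View pics/scene6z.png

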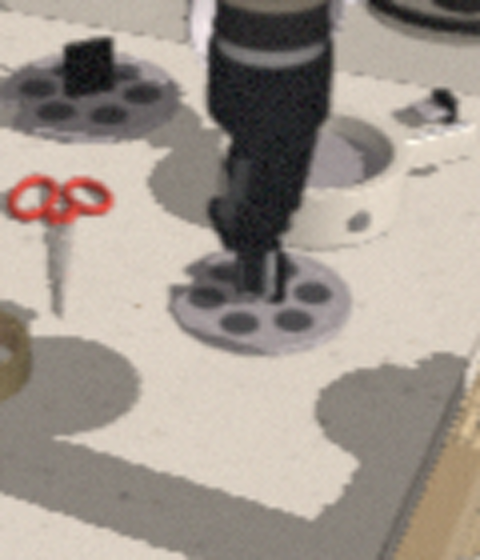

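Call:
servo_tool:
  plan:
    - [-0.122,0,-0.031,0,0.0182,0]
    - [-0.121,0,-0.037,0,0.0181,0]
    - [-0.118,0,-0.044,0,0.0182,0]
    - [-0.116,0,-0.051,0,0.0182,0]
    - [-0.112,0,-0.058,0,0.0182,0]
    - [-0.109,0,-0.063,0,0.0181,0]
    - [-0.105,0,-0.07,0,0.0182,0]
    - [-0.101,0,-0.076,0,0.0182,0]

```text
clock: 15.8
tcp_pos: [495.0, -156.8, 149.9]
eef_rot: [-1.407, -0.828, 0.829]
force: [0.5, 0.7, -1.8]
width: 8.8
```

Call:
servo_tool:
  plan:
    - [-0.096,0,-0.081,0,0.0181,0]
    - [-0.092,0,-0.087,0,0.0182,0]
    - [-0.086,0,-0.092,0,0.0182,0]
    - [-0.081,0,-0.097,0,0.0182,0]
    - [-0.015,0.025,-0.019,0,0.0014,0]
    - [-0.015,0.025,-0.02,0,0.0014,0]
    - [-0.016,0.025,-0.02,0,0.0013,0]
    - [-0.015,0.025,-0.019,0,0.0014,0]

```text
clock: 16.6
tcp_pos: [518.0, -273.6, 129.5]
eef_rot: [-1.472, -0.642, 0.642]
force: [0.1, -0.4, -1.4]
width: 9.1
```

Run:
```python
from h import *
from pl import *
meas()
for n,(x0,x1,y0,y1) in dict(scene=(235,365,60,200),top=(290,380,160,250)).items():
    s=snap(n,n+'7.png'); im=cv2.cvtColor(s['color'],cv2.COLOR_RGB2BGR)[y0:y1,x0:x1]
    cv2.imwrite(f'pics/{n}7z.png',cv2.convertScaleAbs(cv2.resize(im,None,fx=4.2,fy=4.2,interpolation=cv2.INTER_CUBIC),alpha=1.3))
```

```text
t 16.6 meas [ 518.  -273.6  129.5] cmd [ 518.4 -274.5  130. ] err [-0.4  1.  -0.5] rot err deg [ 0.07 -0.09 -0.  ] F [ 0.1 -0.4 -1.4] w 9.1 q [-0.6   0.21  0.04  1.39  0.    0.15]
```

View pics/scene7z.png

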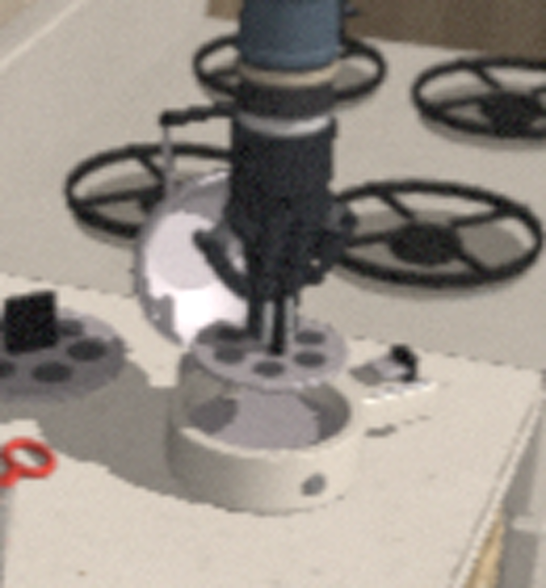

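View pics/top7z.png

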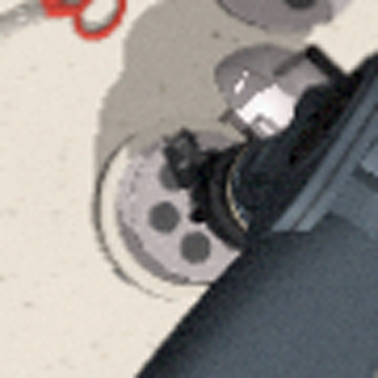

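Call:
servo_tool:
  plan:
    - [0,0.05,0,0,0,0]
    - [0,0.05,0,0,0,0]
    - [0,0.05,0,0,0,0]
    - [0,0.05,0,0,0,0]
    - [0,0,0,0,0,0]
    - [0,0,0,0,0,0]
    - [0,0,0,0,0,0]
    - [0,0,0,0,0,0]

```text
clock: 17.5
tcp_pos: [518.8, -274.6, 91.1]
eef_rot: [-1.475, -0.642, 0.641]
force: [0.3, -0.6, -1.0]
width: 9.3
```

Run:
```python
from h import *
from pl import *
meas()
for n,(x0,x1,y0,y1) in dict(scene=(265,335,110,190),top=(300,360,170,240)).items():
    s=snap(n,n+'8.png'); im=cv2.cvtColor(s['color'],cv2.COLOR_RGB2BGR)[y0:y1,x0:x1]
    cv2.imwrite(f'pics/{n}8z.png',cv2.convertScaleAbs(cv2.resize(im,None,fx=7,fy=7,interpolation=cv2.INTER_CUBIC),alpha=1.3))
```

```text
t 17.5 meas [ 518.8 -274.6   91.1] cmd [ 518.4 -274.5  130. ] err [  0.4  -0.1 -38.9] rot err deg [-0.08 -0.04 -0.01] F [ 0.3 -0.6 -1. ] w 9.3 q [-0.6   0.23 -0.02  1.32 -0.    0.15]
```

View pics/scene8z.png

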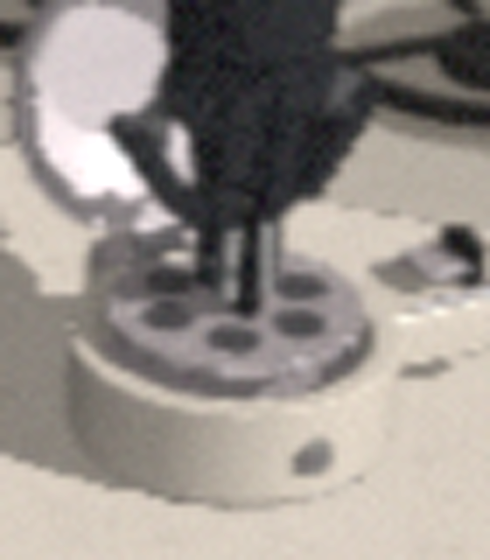

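View pics/top8z.png

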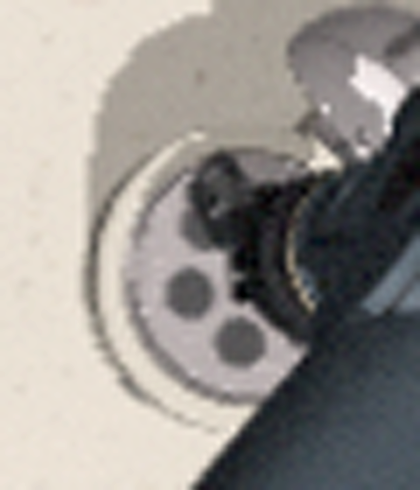

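Call:
servo_tool:
  plan:
    - [0,0.012,0,0,0,0]
    - [0,0.012,0,0,0,0]
    - [0,0.012,0,0,0,0]
    - [0,0.012,0,0,0,0]
    - [0,0.012,0,0,0,0]
    - [0,0.01,0,0,0,0]
    - [0,0,0,0,0,0]
    - [0,0,0,0,0,0]

```text
clock: 18.4
tcp_pos: [518.2, -274.2, 76.2]
eef_rot: [-1.474, -0.641, 0.642]
force: [0.0, -0.4, -1.9]
width: 8.8
```

Call:
servo_tool:
  plan:
    - [0,0.012,0,0,0,0]
    - [0,0.012,0,0,0,0]
    - [0,0.012,0,0,0,0]
    - [0,0.012,0,0,0,0]
    - [0,0.01,0,0,0,0]
    - [0,0.005,0,0,0,0]
    - [0,0,0,0,0,0]
    - [0,0,0,0,0,0]

```text
clock: 19.2
tcp_pos: [518.3, -274.3, 63.7]
eef_rot: [-1.474, -0.642, 0.641]
force: [-0.2, 0.6, -0.9]
width: 9.3
```

Call:
servo_tool:
  plan:
    - [0,0.004,0,0,0,0]
    - [0,0.003,0,0,0,0]
    - [0,0,0,0,0,0]
    - [0,0,0,0,0,0]
    - [0,0,0,0,0,0]
    - [0,0,0,0,0,0]
    - [0,0,0,0,0,0]
    - [0,0,0,0,0,0]

```text
clock: 20.0
tcp_pos: [518.4, -274.3, 63.7]
eef_rot: [-1.475, -0.642, 0.641]
force: [-2.7, 1.8, 5.8]
width: 8.8
```

Call:
servo_tool:
  plan:
    - [0,0,0,0,0,0]
    - [0,0,0,0,0,0]
    - [0,0,0,0,0,0]
    - [0,-0.02,0,0,0,0]
    - [0,-0.04,0,0,0,0]
    - [0,-0.08,0,0,0,0]
    - [0,-0.15,0,0,0,0]
    - [0,-0.2,0,0,0,0]
  hand: 0.55

```text
clock: 20.8
tcp_pos: [517.0, -273.4, 159.5]
eef_rot: [-1.47, -0.639, 0.643]
force: [1.3, -0.3, 0.6]
width: 38.2
```

Run:
```python
from pl import *
meas()
from h import *
for n,(x0,x1,y0,y1) in dict(scene=(265,335,110,190),top=(300,360,170,240)).items():
    s=snap(n,n+'9.png'); im=cv2.cvtColor(s['color'],cv2.COLOR_RGB2BGR)[y0:y1,x0:x1]
    cv2.imwrite(f'pics/{n}9z.png',cv2.convertScaleAbs(cv2.resize(im,None,fx=7,fy=7,interpolation=cv2.INTER_CUBIC),alpha=1.3))
```

```text
t 20.8 meas [ 517.  -273.4  159.5] cmd [ 518.4 -274.5  130. ] err [-1.4  1.1 29.5] rot err deg [ 0.25 -0.03  0.04] F [ 1.3 -0.3  0.6] w 38.2 q [-0.6   0.21  0.09  1.46 -0.    0.15]
```

View pics/scene9z.png

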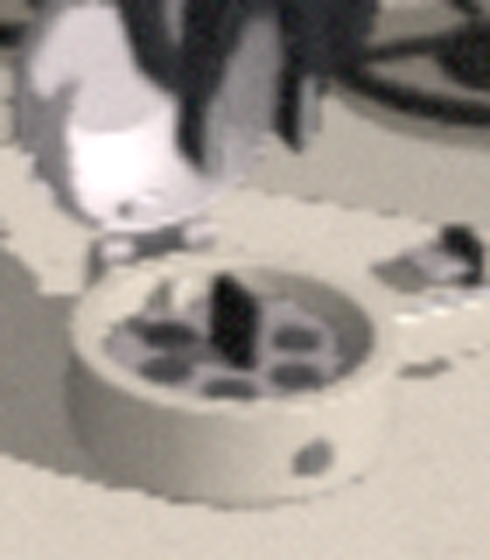

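View pics/top9z.png

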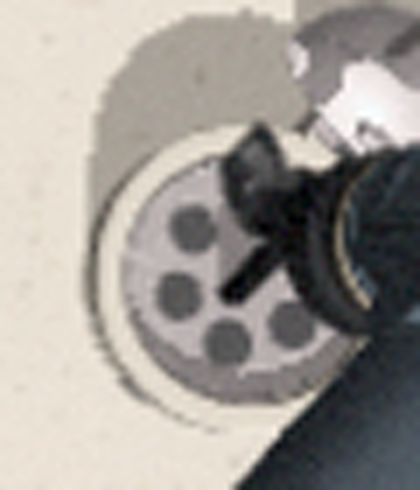

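Run:
```python
from pl import *
save([518.4,-274.5,160.5],down(47))
rows([((500,-258,280),down(47),3),((593.6,-344.7,322),down(-43),12)])
```

```text
[[-0.001,-0.199,0.041,0,0,0],[-0.001,-0.199,0.041,0,0,0],[0,-0.199,0.042,0,0,0],[0,-0.018,-0.053,0,0.0417,0],[0.007,-0.017,-0.053,0,0.0416,0],[0.014,-0.018,-0.051,0,0.0417,0],[0.021,-0.017,-0.049,0,0.0417,0],[0.026,-0.018,-0.046,0,0.0416,0]]
[[0.033,-0.017,-0.042,0,0.0417,0],[0.038,-0.018,-0.038,0,0.0417,0],[0.042,-0.017,-0.032,0,0.0416,0],[0.046,-0.018,-0.027,0,0.0417,0],[0.049,-0.017,-0.02,0,0.0417,0],[0.052,-0.018,-0.013,0,0.0416,0],[0.053,-0.017,-0.007,0,0.0417,0],[0,0,0,0,0,0]]
end [ 593.7 -344.7  321.9]
```

Call:
servo_tool:
  plan:
    - [-0.001,-0.199,0.041,0,0,0]
    - [-0.001,-0.199,0.041,0,0,0]
    - [0,-0.199,0.042,0,0,0]
    - [0,-0.018,-0.053,0,0.0417,0]
    - [0.007,-0.017,-0.053,0,0.0416,0]
    - [0.014,-0.018,-0.051,0,0.0417,0]
    - [0.021,-0.017,-0.049,0,0.0417,0]
    - [0.026,-0.018,-0.046,0,0.0416,0]

```text
clock: 21.7
tcp_pos: [539.1, -294.0, 297.7]
eef_rot: [-1.567, -0.127, 0.126]
force: [-0.6, 0.8, -0.8]
width: 38.2
```

Call:
servo_tool:
  plan:
    - [0.033,-0.017,-0.042,0,0.0417,0]
    - [0.038,-0.018,-0.038,0,0.0417,0]
    - [0.042,-0.017,-0.032,0,0.0416,0]
    - [0.046,-0.018,-0.027,0,0.0417,0]
    - [0.049,-0.017,-0.02,0,0.0417,0]
    - [0.052,-0.018,-0.013,0,0.0416,0]
    - [0.053,-0.017,-0.007,0,0.0417,0]
    - [0,0,0,0,0,0]

```text
clock: 22.5
tcp_pos: [594.3, -345.3, 321.2]
eef_rot: [-1.49, 0.586, -0.587]
force: [0.4, -0.6, -1.0]
width: 38.3
```

Run:
```python
from pl import *
meas()
from h import *
for n,(x0,x1,y0,y1) in dict(scene=(235,375,40,200)).items():
    s=snap(n,n+'10.png'); im=cv2.cvtColor(s['color'],cv2.COLOR_RGB2BGR)[y0:y1,x0:x1]
    cv2.imwrite(f'pics/{n}10z.png',cv2.convertScaleAbs(cv2.resize(im,None,fx=3.6,fy=3.6,interpolation=cv2.INTER_CUBIC),alpha=1.3))
rows([((593.6,-344.7,255),down(-43),5)])
```

```text
t 22.5 meas [ 594.3 -345.3  321.2] cmd [ 593.7 -344.7  321.9] err [ 0.6 -0.6 -0.7] rot err deg [-0.   -0.03 -0.03] F [ 0.4 -0.6 -1. ] w 38.3 q [-0.62  0.58  0.9   1.89 -0.    1.7 ]
[[0,0.067,0,0,0,0],[0,0.067,0,0,0,0],[0,0.067,0,0,0,0],[0,0.067,0,0,0,0],[0,0.067,0,0,0,0],[0,0,0,0,0,0],[0,0,0,0,0,0],[0,0,0,0,0,0]]
end [ 593.7 -344.7  254.9]
```

View pics/scene10z.png

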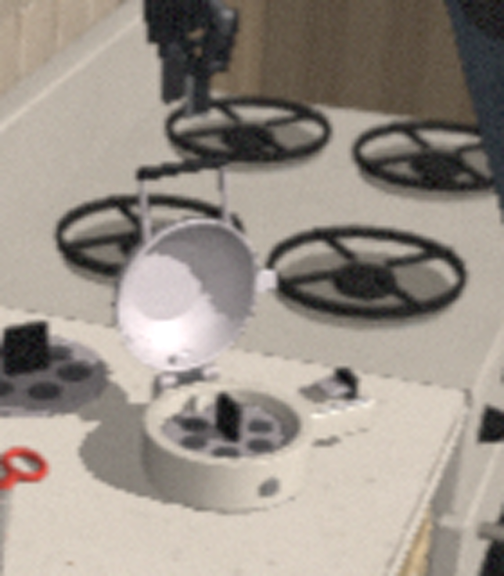

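Call:
servo_tool:
  plan:
    - [0,0.067,0,0,0,0]
    - [0,0.067,0,0,0,0]
    - [0,0.067,0,0,0,0]
    - [0,0.067,0,0,0,0]
    - [0,0.067,0,0,0,0]
    - [0,0,0,0,0,0]
    - [0,0,0,0,0,0]
    - [0,0,0,0,0,0]

```text
clock: 23.35
tcp_pos: [593.7, -344.4, 256.0]
eef_rot: [-1.491, 0.584, -0.587]
force: [0.7, 0.2, 0.2]
width: 38.3
```

Call:
servo_tool:
  plan:
    - [0,0,0,0,0,0]
    - [0,0,0,0,0,0]
    - [0,0,0,0,0,0]
    - [0,0,0,0,0,0]
    - [0,0,0,0,0,0]
    - [0,0,0,0,0,0]
    - [0,0,0,0,0,0]
    - [0,0,0,0,0,0]
  hand: 1
  grip_force: 40

```text
clock: 24.15
tcp_pos: [593.7, -344.4, 255.9]
eef_rot: [-1.49, 0.585, -0.587]
force: [-1.8, 2.1, 4.9]
width: 10.7
```

Run:
```python
from pl import *
save([593.7,-344.7,254.9],down(-43))
b=lambda t:bar(t,(434.5,-196.3),-43)+[0,0,5.5]
print(b(1.6),b(0))
rows([(b(t),down(-43),1) for t in np.r_[np.linspace(1.6,.25,33)[1:],np.linspace(.25,0.02,9)[1:]]])
```

```text
[ 593.70832406 -344.76416403  254.88018887] [ 434.52937088 -196.32738879   77.50442995]
[[-0.041,-0.004,0,0,0,0],[-0.041,-0.002,0,0,0,0],[-0.041,0,0,0,0,0],[-0.042,0.001,0,0,0,0],[-0.041,0.003,0,0,0,0],[-0.041,0.005,0,0,0,0],[-0.041,0.006,0,0,0,0],[-0.04,0.008,0,0,0,0]]
[[-0.04,0.01,0,0,0,0],[-0.04,0.012,0,0,0,0],[-0.039,0.013,0,0,0,0],[-0.038,0.015,0,0,0,0],[-0.038,0.016,0,0,0,0],[-0.037,0.019,0,0,0,0],[-0.037,0.019,0,0,0,0],[-0.035,0.021,0,0,0,0]]
[[-0.034,0.023,0,0,0,0],[-0.034,0.024,0,0,0,0],[-0.033,0.025,0,0,0,0],[-0.031,0.027,0,0,0,0],[-0.03,0.028,0,0,0,0],[-0.029,0.03,0,0,0,0],[-0.028,0.03,0,0,0,0],[-0.026,0.032,0,0,0,0]]
[[-0.026,0.033,0,0,0,0],[-0.023,0.033,0,0,0,0],[-0.022,0.035,0,0,0,0],[-0.021,0.036,0,0,0,0],[-0.019,0.036,0,0,0,0],[-0.018,0.038,0,0,0,0],[-0.016,0.038,0,0,0,0],[-0.015,0.038,0,0,0,0]]
[[-0.009,0.027,0,0,0,0],[-0.008,0.027,0,0,0,0],[-0.007,0.027,0,0,0,0],[-0.007,0.028,0,0,0,0],[-0.005,0.027,0,0,0,0],[-0.005,0.028,0,0,0,0],[-0.005,0.028,0,0,0,0],[-0.003,0.028,0,0,0,0]]
end [ 434.8 -196.6   81.3]
```

Call:
servo_tool:
  plan:
    - [-0.041,-0.004,0,0,0,0]
    - [-0.041,-0.002,0,0,0,0]
    - [-0.041,0,0,0,0,0]
    - [-0.042,0.001,0,0,0,0]
    - [-0.041,0.003,0,0,0,0]
    - [-0.041,0.005,0,0,0,0]
    - [-0.041,0.006,0,0,0,0]
    - [-0.04,0.008,0,0,0,0]

```text
clock: 24.95
tcp_pos: [546.7, -300.6, 252.3]
eef_rot: [-1.491, 0.583, -0.591]
force: [2.7, -0.8, 2.0]
width: 10.8
```

Call:
servo_tool:
  plan:
    - [-0.04,0.01,0,0,0,0]
    - [-0.04,0.012,0,0,0,0]
    - [-0.039,0.013,0,0,0,0]
    - [-0.038,0.015,0,0,0,0]
    - [-0.038,0.016,0,0,0,0]
    - [-0.037,0.019,0,0,0,0]
    - [-0.037,0.019,0,0,0,0]
    - [-0.035,0.021,0,0,0,0]

```text
clock: 25.75
tcp_pos: [501.5, -258.4, 226.4]
eef_rot: [-1.491, 0.585, -0.588]
force: [1.7, 0.2, 0.3]
width: 10.4
```

Call:
servo_tool:
  plan:
    - [-0.034,0.023,0,0,0,0]
    - [-0.034,0.024,0,0,0,0]
    - [-0.033,0.025,0,0,0,0]
    - [-0.031,0.027,0,0,0,0]
    - [-0.03,0.028,0,0,0,0]
    - [-0.029,0.03,0,0,0,0]
    - [-0.028,0.03,0,0,0,0]
    - [-0.026,0.032,0,0,0,0]

```text
clock: 26.55
tcp_pos: [465.1, -224.5, 181.9]
eef_rot: [-1.49, 0.586, -0.587]
force: [1.2, 0.7, 1.5]
width: 10.5
```

Forces are tiny; carry on.

Call:
servo_tool:
  plan:
    - [-0.026,0.033,0,0,0,0]
    - [-0.023,0.033,0,0,0,0]
    - [-0.022,0.035,0,0,0,0]
    - [-0.021,0.036,0,0,0,0]
    - [-0.019,0.036,0,0,0,0]
    - [-0.018,0.038,0,0,0,0]
    - [-0.016,0.038,0,0,0,0]
    - [-0.015,0.038,0,0,0,0]

```text
clock: 27.35
tcp_pos: [441.7, -202.9, 124.5]
eef_rot: [-1.49, 0.586, -0.586]
force: [-0.3, 3.1, 1.4]
width: 10.3
```

Call:
servo_tool:
  plan:
    - [-0.009,0.027,0,0,0,0]
    - [-0.008,0.027,0,0,0,0]
    - [-0.007,0.027,0,0,0,0]
    - [-0.007,0.028,0,0,0,0]
    - [-0.005,0.027,0,0,0,0]
    - [-0.005,0.028,0,0,0,0]
    - [-0.005,0.028,0,0,0,0]
    - [-0.003,0.028,0,0,0,0]

```text
clock: 28.15
tcp_pos: [434.6, -196.4, 80.7]
eef_rot: [-1.49, 0.587, -0.586]
force: [0.5, 1.4, 1.4]
width: 10.5
```

Run:
```python
from pl import *
meas()
```

```text
t 28.15 meas [ 434.6 -196.4   80.7] cmd [ 434.8 -196.6   81.3] err [-0.3  0.2 -0.6] rot err deg [-0.01 -0.03 -0.  ] F [0.5 1.4 1.4] w 10.5 q [-0.57 -0.04 -0.34  1.28 -0.    1.76]
```

Call:
servo_tool:
  plan:
    - [0,0.006,0,0,0,0]
    - [0,0.006,0,0,0,0]
    - [0,0.006,0,0,0,0]
    - [0,0.006,0,0,0,0]
    - [0,0,0,0,0,0]
    - [0,0,0,0,0,0]
    - [0,0,0,0,0,0]
    - [0,0,0,0,0,0]

```text
clock: 28.95
tcp_pos: [434.3, -196.2, 77.6]
eef_rot: [-1.49, 0.587, -0.586]
force: [-2.1, 3.0, 6.5]
width: 10.4
```

Call:
servo_tool:
  plan:
    - [0,0.005,0,0,0,0]
    - [0,0.005,0,0,0,0]
    - [0,0,0,0,0,0]
    - [0,0,0,0,0,0]
    - [0,0,0,0,0,0]
    - [0,0,0,0,0,0]
    - [0,0,0,0,0,0]
    - [0,0,0,0,0,0]

```text
clock: 29.75
tcp_pos: [434.3, -196.2, 77.4]
eef_rot: [-1.49, 0.586, -0.586]
force: [-5.8, 4.5, 14.8]
width: 10.7
```

Call:
servo_tool:
  plan:
    - [0,-0.006,0,0,0,0]
    - [0,-0.006,0,0,0,0]
    - [0,0,0,0,0,0]
    - [0,0,0,0,0,0]
    - [0,0,0,0,0,0]
    - [0,0,0,0,0,0]
    - [0,0,0,0,0,0]
    - [0,0,0,0,0,0]
  hand: 0.58

```text
clock: 30.55
tcp_pos: [434.6, -196.4, 76.6]
eef_rot: [-1.49, 0.587, -0.586]
force: [-0.7, 0.1, -0.1]
width: 35.8
```

Call:
servo_tool:
  plan:
    - [0,-0.05,0,0,0,0]
    - [0,-0.1,0,0,0,0]
    - [0,-0.15,0,0,0,0]
    - [0,-0.15,0,0,0,0]
    - [0,-0.05,0,0,0,0]
    - [0,0,0,0,0,0]
    - [0,0,0,0,0,0]
    - [0,0,0,0,0,0]

```text
clock: 31.35
tcp_pos: [433.8, -195.8, 174.9]
eef_rot: [-1.489, 0.589, -0.584]
force: [0.3, 0.0, 0.7]
width: 36.1
```

Run:
```python
from pl import *
meas()
from h import *
for n,(x0,x1,y0,y1) in dict(scene=(255,345,90,200),top=(300,380,160,260)).items():
    s=snap(n,n+'11.png'); im=cv2.cvtColor(s['color'],cv2.COLOR_RGB2BGR)[y0:y1,x0:x1]
    cv2.imwrite(f'pics/{n}11z.png',cv2.convertScaleAbs(cv2.resize(im,None,fx=5,fy=5,interpolation=cv2.INTER_CUBIC),alpha=1.3))
```

```text
t 31.35 meas [ 433.8 -195.8  174.9] cmd [ 434.8 -196.6   81.3] err [-1.1  0.8 93.6] rot err deg [-0.03 -0.04  0.19] F [0.3 0.  0.7] w 36.1 q [-0.57 -0.08 -0.18  1.47  0.    1.76]
```

View pics/scene11z.png

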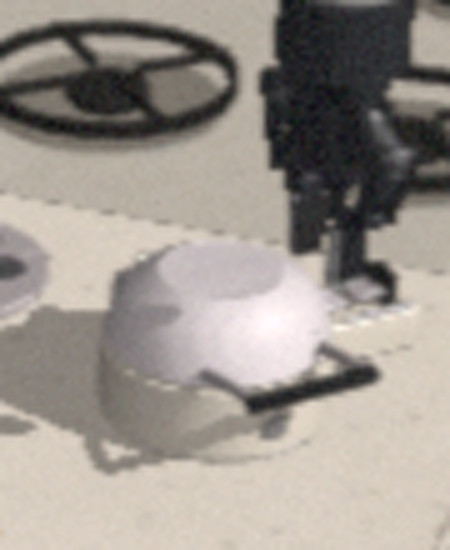

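View pics/top11z.png

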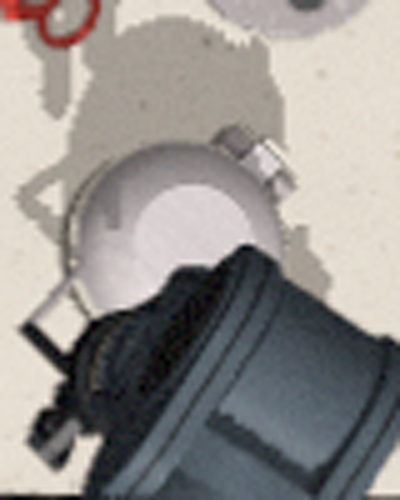

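Run:
```python
from pl import *
save([434.6,-196.4,176.5],down(-43))
C=np.array([518.6,-274.7]);y=np.array([np.cos(np.radians(47)),np.sin(np.radians(47))])
P=lambda d,z:(*(C-y*d),z)
rows([(P(155,170),down(-43),8)])
rows([(P(155,78),down(-43),6)])
rows([(P(126,78),down(-43),8)])
```

```text
[[0.072,0.004,-0.097,0,0,0],[0.072,0.004,-0.097,0,0,0],[0.071,0.004,-0.097,0,0,0],[0.072,0.004,-0.096,0,0,0],[0.072,0.004,-0.097,0,0,0],[0.072,0.004,-0.097,0,0,0],[0.071,0.004,-0.097,0,0,0],[0.072,0.005,-0.097,0,0,0]]
end [ 412.8 -388.1  169.9]
[[0,0.077,0,0,0,0],[0,0.076,0,0,0,0],[0,0.077,0,0,0,0],[0,0.076,0,0,0,0],[0,0.077,0,0,0,0],[0,0.077,0,0,0,0],[0,0,0,0,0,0],[0,0,0,0,0,0]]
end [ 412.8 -388.1   77.9]
[[0,0,0.018,0,0,0],[0,0,0.018,0,0,0],[0,0,0.018,0,0,0],[0,0,0.019,0,0,0],[0,0,0.018,0,0,0],[0,0,0.018,0,0,0],[0,0,0.018,0,0,0],[0,0,0.018,0,0,0]]
end [ 432.6 -366.8   77.9]
```

Call:
servo_tool:
  plan:
    - [0.072,0.004,-0.097,0,0,0]
    - [0.072,0.004,-0.097,0,0,0]
    - [0.071,0.004,-0.097,0,0,0]
    - [0.072,0.004,-0.096,0,0,0]
    - [0.072,0.004,-0.097,0,0,0]
    - [0.072,0.004,-0.097,0,0,0]
    - [0.071,0.004,-0.097,0,0,0]
    - [0.072,0.005,-0.097,0,0,0]
  hand: 1
  grip_force: 20

```text
clock: 32.25
tcp_pos: [412.4, -388.5, 168.7]
eef_rot: [-1.489, 0.588, -0.585]
force: [0.5, 0.6, 0.6]
width: -0.3
```

Call:
servo_tool:
  plan:
    - [0,0.077,0,0,0,0]
    - [0,0.076,0,0,0,0]
    - [0,0.077,0,0,0,0]
    - [0,0.076,0,0,0,0]
    - [0,0.077,0,0,0,0]
    - [0,0.077,0,0,0,0]
    - [0,0,0,0,0,0]
    - [0,0,0,0,0,0]

```text
clock: 33.05
tcp_pos: [412.6, -387.1, 77.2]
eef_rot: [-1.489, 0.587, -0.584]
force: [0.2, -0.3, 0.6]
width: 0.0
```

Run:
```python
from pl import *
meas()
from h import *
for n,(x0,x1,y0,y1) in dict(scene=(285,385,80,190),top=(300,380,160,260)).items():
    s=snap(n,n+'12.png'); im=cv2.cvtColor(s['color'],cv2.COLOR_RGB2BGR)[y0:y1,x0:x1]
    cv2.imwrite(f'pics/{n}12z.png',cv2.convertScaleAbs(cv2.resize(im,None,fx=5,fy=5,interpolation=cv2.INTER_CUBIC),alpha=1.3))
```

```text
t 33.05 meas [ 412.6 -387.1   77.2] cmd [ 432.6 -366.8   77.9] err [-20.  -20.2  -0.7] rot err deg [ 0.02 -0.07  0.13] F [ 0.2 -0.3  0.6] w 0.0 q [-0.87  0.19 -0.1   1.29  0.    1.45]
```

View pics/scene12z.png

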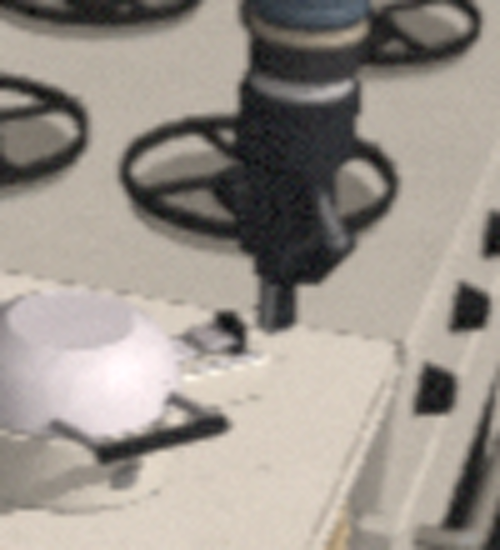

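Fingers stand just outside the tab (tab ~(232,330), fingers ~(277,305) in the crop). Pushing.

Call:
servo_tool:
  plan:
    - [0,0,0.018,0,0,0]
    - [0,0,0.018,0,0,0]
    - [0,0,0.018,0,0,0]
    - [0,0,0.019,0,0,0]
    - [0,0,0.018,0,0,0]
    - [0,0,0.018,0,0,0]
    - [0,0,0.018,0,0,0]
    - [0,0,0.018,0,0,0]

```text
clock: 33.95
tcp_pos: [432.9, -366.9, 78.2]
eef_rot: [-1.491, 0.587, -0.587]
force: [-1.1, -0.9, 1.0]
width: -0.4
```

Call:
servo_tool:
  plan:
    - [0,0,0.01,0,0,0]
    - [0,0,0.01,0,0,0]
    - [0,0,0.01,0,0,0]
    - [0,0,0.01,0,0,0]
    - [0,0,0,0,0,0]
    - [0,0,0,0,0,0]
    - [0,0,0,0,0,0]
    - [0,0,0,0,0,0]

```text
clock: 34.75
tcp_pos: [438.2, -360.6, 77.8]
eef_rot: [-1.489, 0.587, -0.586]
force: [0.8, -0.1, -0.7]
width: 0.2
```

Run:
```python
from pl import *
meas()
from h import *
o=sensors.get_obs();C=np.array([518.6,-274.7]);a=np.radians(47);y=np.array([np.cos(a),np.sin(a)])
print('d',(C-o['tcp_pos'][:2])@y,'Fy',o['force'][:2]@y)
s=snap('scene','scene13.png'); im=cv2.cvtColor(s['color'],cv2.COLOR_RGB2BGR)[100:190,285:385]
cv2.imwrite('pics/scene13z.png',cv2.convertScaleAbs(cv2.resize(im,None,fx=6,fy=6,interpolation=cv2.INTER_CUBIC),alpha=1.3))
```

```text
t 34.75 meas [ 438.2 -360.6   77.8] cmd [ 432.6 -366.8   77.9] err [ 5.6  6.2 -0.1] rot err deg [ 0.04 -0.05  0.04] F [ 0.8 -0.1 -0.7] w 0.2 q [-0.81  0.19 -0.09  1.29  0.    1.51]
d 117.63310914159145 Fy 0.4818867508721973
```

View pics/scene13z.png

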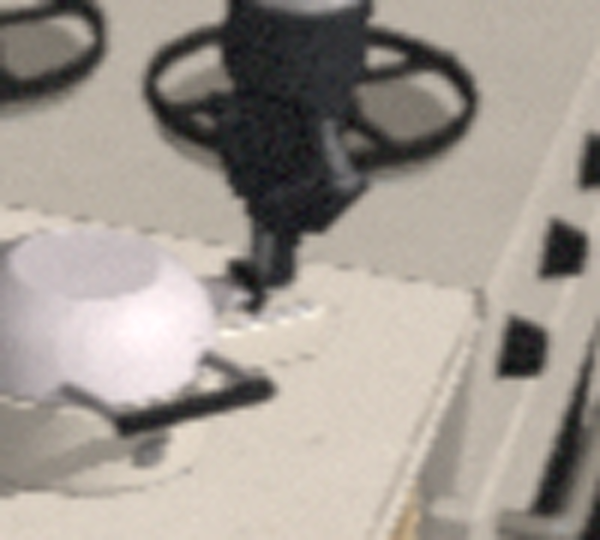

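Call:
servo_tool:
  plan:
    - [0,0,0.007,0,0,0]
    - [0,0,0.007,0,0,0]
    - [0,0,0.007,0,0,0]
    - [0,0,0.005,0,0,0]
    - [0,0,0,0,0,0]
    - [0,0,0,0,0,0]
    - [0,0,0,0,0,0]
    - [0,0,0,0,0,0]

```text
clock: 35.6
tcp_pos: [440.6, -358.1, 77.9]
eef_rot: [-1.493, 0.589, -0.586]
force: [-3.5, -4.0, -1.5]
width: -0.2
```

Call:
servo_tool:
  plan:
    - [0,0,0.006,0,0,0]
    - [0,0,0.006,0,0,0]
    - [0,0,0,0,0,0]
    - [0,0,0,0,0,0]
    - [0,0,0,0,0,0]
    - [0,0,0,0,0,0]
    - [0,0,0,0,0,0]
    - [0,0,0,0,0,0]

```text
clock: 36.4
tcp_pos: [440.7, -358.0, 78.0]
eef_rot: [-1.497, 0.592, -0.586]
force: [-7.6, -7.1, -0.7]
width: 0.2
```

Call:
servo_tool:
  plan:
    - [0,0,-0.03,0,0,0]
    - [0,0,-0.07,0,0,0]
    - [0,0,-0.1,0,0,0]
    - [0,-0.1,0,0,0,0]
    - [0,-0.2,0,0,0,0]
    - [0,-0.2,0,0,0,0]
    - [0,-0.1,-0.1,0,0,0]
    - [0,0,-0.1,0,0,0]

```text
clock: 37.2
tcp_pos: [390.6, -416.2, 203.7]
eef_rot: [-1.495, 0.578, -0.593]
force: [0.5, -1.1, -0.0]
width: -0.0
```

Call:
servo_tool:
  plan:
    - [-0.1,0,-0.2,0,0,0]
    - [-0.1,0,-0.2,0,0,0]
    - [-0.1,0,-0.1,0,0,0]
    - [0,0,0,0,0,0]
    - [0,0,0,0,0,0]
    - [0,0,0,0,0,0]
    - [0,0,0,0,0,0]
    - [0,0,0,0,0,0]

```text
clock: 38.0
tcp_pos: [277.8, -446.0, 198.0]
eef_rot: [-1.49, 0.585, -0.585]
force: [0.4, 0.1, 0.2]
width: -0.1
```

Run:
```python
from pl import *
meas()
from h import *
for n,(x0,x1,y0,y1) in dict(scene=(255,355,90,200),top=(300,380,160,260)).items():
    s=snap(n,n+'14.png'); im=cv2.cvtColor(s['color'],cv2.COLOR_RGB2BGR)[y0:y1,x0:x1]
    cv2.imwrite(f'pics/{n}14z.png',cv2.convertScaleAbs(cv2.resize(im,None,fx=5,fy=5,interpolation=cv2.INTER_CUBIC),alpha=1.3))
    a=np.load(f'/tmp/{n}0.png.npz')['color'].astype(int);d=abs(a-s['color']).max(2)>60
    m=np.zeros(d.shape+(3,),np.uint8);m[d]=255;cv2.imwrite(f'pics/{n}diff.png',m)
    W=cloud(s);c=s['color'];dark=(c.max(2)<60)
    X,Y,Z=W[...,0],W[...,1],W[...,2];k=dark&(abs(X-450)<45)&(abs(Y+345)<45)&(Z>45)&(Z<95)
    P=W[k].mean(0);y=np.array([.682,.731]);print(n,'tab d',(np.array([518.6,-274.7])-P[:2])@y,k.sum())
    m=(np.hypot(X-518,Y+274)<25);print('dome top z',np.nanmedian(Z[m]))
    k=dark&(abs(X-430)<55)&(abs(Y+190)<60)&(Z>50)&(Z<95);print('bar',W[k].mean(0))
```

```text
t 38.0 meas [ 277.8 -446.   198. ] cmd [ 432.6 -366.8   77.9] err [-154.8  -79.1  120.1] rot err deg [ 0.01 -0.13 -0.  ] F [0.4 0.1 0.2] w -0.1 q [-1.14  0.04 -0.02  1.51  0.    1.18]
scene tab d 96.08072085894108 21
dome top z 99.59667469557064
bar [ 433.42998083 -189.72534022   77.67767167]
top tab d 95.93019447031405 20
dome top z 97.65665776018011
bar [ 432.37147522 -198.68466395   78.01987887]
```

View pics/scene14z.png

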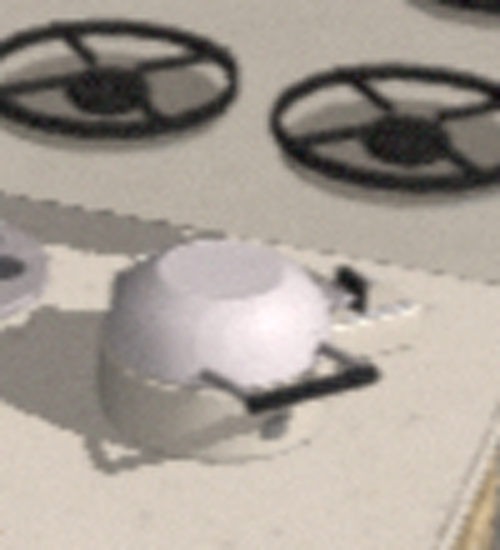

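View pics/top14z.png

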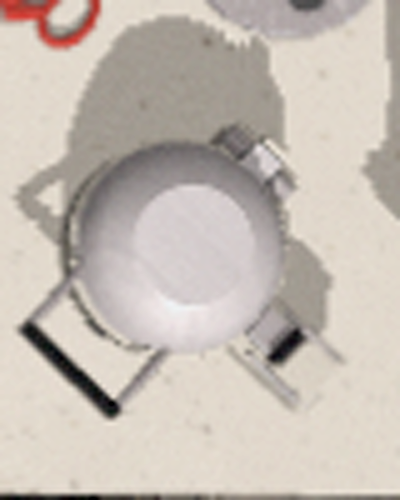

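View pics/scenediff.png

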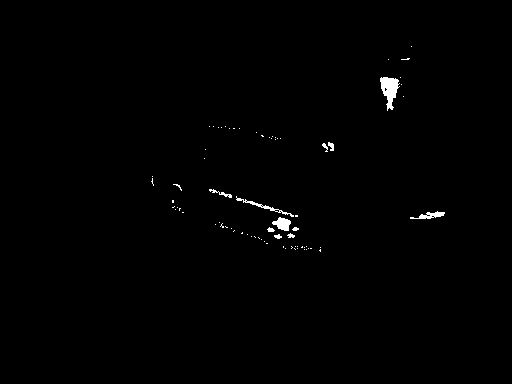

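Run:
```python
from h import *
y=np.array([.682,.731]);x=np.array([.731,-.682])
for n in('top','scene'):
  for f,g in((f'{n}0.png',(436,-361)),(f'{n}14.png',(453,-344))):
    s=dict(np.load(f'/tmp/{f}.npz'));c=proj(s,(*g,70));u,v=np.round(c).astype(int)
    k=8;sub=s['color'][v-k:v+k+1,u-k:u+k+1].max(2).astype(float)
    w=np.clip(110-sub,0,None)
    lab=cv2.connectedComponents((w>0).astype(np.uint8))[1];L=np.bincount(lab[lab>0]).argmax();w=w*(lab==L)
    vv,uu=np.mgrid[v-k:v+k+1,u-k:u+k+1]
    P=ray(s,(w*uu).sum()/w.sum(),(w*vv).sum()/w.sum(),70)[:2];d=P-np.array([518.6,-274.7]);print(f,P,'x',d@x,'y',d@y,(w>0).sum())
```

```text
top0.png [ 438.14116064 -360.78989032] x -0.10210637433557704 y -117.80463827339909 47
top14.png [ 453.53336207 -344.39050098] x -0.03479065937577576 y -95.31920328463708 48
scene0.png [ 432.85980769 -353.41399062] x -8.993138974733425 y -116.01473829687419 46
scene14.png [ 447.94960206 -337.30860458] x -8.946372569578056 y -93.95046133778617 45
```

Run:
```python
from pl import *
save([277.8,-446.0,199.0],down(-43))
C=np.array([518.6,-274.7]);y=np.array([np.cos(np.radians(47)),np.sin(np.radians(47))])
P=lambda d,z:(*(C-y*d),z)
rows([(P(150,170),down(-43),5),(P(150,75),down(-43),3)])
rows([(P(118,75),down(-43),4),(P(110.5,75),down(-43),3)])
```

```text
[[0.059,0.029,0.14,0,0,0],[0.06,0.029,0.139,0,0,0],[0.059,0.029,0.14,0,0,0],[0.059,0.029,0.139,0,0,0],[0.059,0.029,0.14,0,0,0],[0,0.158,0,0,0,0],[0,0.159,0,0,0,0],[0,0.158,0,0,0,0]]
end [ 416.3 -384.3   75. ]
[[0,0,0.04,0,0,0],[0,0,0.04,0,0,0],[0,0,0.04,0,0,0],[0,0,0.04,0,0,0],[0,0,0.012,0,0,0],[0,0,0.013,0,0,0],[0,0,0.012,0,0,0],[0,0,0,0,0,0]]
end [ 443.2 -355.5   75. ]
```

Call:
servo_tool:
  plan:
    - [0.059,0.029,0.14,0,0,0]
    - [0.06,0.029,0.139,0,0,0]
    - [0.059,0.029,0.14,0,0,0]
    - [0.059,0.029,0.139,0,0,0]
    - [0.059,0.029,0.14,0,0,0]
    - [0,0.16,0,0,0,0]
    - [0,0.16,0,0,0,0]
    - [0,0.13,0,0,0,0]

```text
clock: 38.9
tcp_pos: [415.7, -383.5, 77.3]
eef_rot: [-1.49, 0.586, -0.584]
force: [0.0, -1.0, -0.9]
width: 0.2
```

Call:
servo_tool:
  plan:
    - [0,0,0.03,0,0,0]
    - [0,0,0.04,0,0,0]
    - [0,0,0.04,0,0,0]
    - [0,0,0.04,0,0,0]
    - [0,0,0.015,0,0,0]
    - [0,0,0.015,0,0,0]
    - [0,0,0.017,0,0,0]
    - [0,0,0,0,0,0]

```text
clock: 39.7
tcp_pos: [440.8, -358.2, 80.4]
eef_rot: [-1.497, 0.589, -0.587]
force: [-6.0, -3.7, 3.5]
width: 0.1
```

Call:
servo_tool:
  plan:
    - [0,0,0.01,0,0,0]
    - [0,0,0.005,0,0,0]
    - [0,0,0,0,0,0]
    - [0,0,0,0,0,0]
    - [0,0,0,0,0,0]
    - [0,0,0,0,0,0]
    - [0,0,0,0,0,0]
    - [0,0,0,0,0,0]

```text
clock: 40.5
tcp_pos: [440.9, -358.0, 80.4]
eef_rot: [-1.501, 0.593, -0.588]
force: [-9.1, -7.6, 2.7]
width: 0.0
```

Run:
```python
from pl import *
meas()
from h import *
o=sensors.get_obs();C=np.array([518.6,-274.7]);a=np.radians(47);y=np.array([np.cos(a),np.sin(a)])
print('d',(C-o['tcp_pos'][:2])@y,'Fy',o['force'][:2]@y)
```

```text
t 40.5 meas [ 440.9 -358.    80.4] cmd [ 443.2 -355.5   75. ] err [-2.2 -2.6  5.4] rot err deg [-0.69  0.18 -0.09] F [-9.1 -7.6  2.7] w 0.0 q [-0.79  0.19 -0.09  1.29 -0.01  1.53]
d 113.91925428282148 Fy -11.732277508515068
```

Call:
servo_tool:
  plan:
    - [0,0,0.01,0,0,0]
    - [0,0,0.01,0,0,0]
    - [0,0,0,0,0,0]
    - [0,0,0,0,0,0]
    - [0,0,0,0,0,0]
    - [0,0,0,0,0,0]
    - [0,0,0,0,0,0]
    - [0,0,0,0,0,0]

```text
clock: 41.3
tcp_pos: [441.1, -357.8, 80.5]
eef_rot: [-1.508, 0.598, -0.588]
force: [-14.6, -14.3, 3.5]
width: -0.4
```

Firm stop at 20 N; the catch is home. Backing off.

Call:
servo_tool:
  plan:
    - [0,0,-0.05,0,0,0]
    - [0,0,-0.07,0,0,0]
    - [0,0,-0.12,0,0,0]
    - [0,-0.1,0,0,0,0]
    - [0,-0.2,0,0,0,0]
    - [0,-0.2,0,0,0,0]
    - [0,-0.1,-0.1,0,0,0]
    - [0,0,-0.1,0,0,0]

```text
clock: 42.1
tcp_pos: [388.5, -416.8, 204.3]
eef_rot: [-1.494, 0.579, -0.592]
force: [0.3, -1.2, -0.5]
width: 0.4
```

Call:
servo_tool:
  plan:
    - [-0.1,0,-0.2,0,0,0]
    - [-0.1,0,-0.2,0,0,0]
    - [-0.1,0,-0.1,0,0,0]
    - [0,0,0,0,0,0]
    - [0,0,0,0,0,0]
    - [0,0,0,0,0,0]
    - [0,0,0,0,0,0]
    - [0,0,0,0,0,0]

```text
clock: 42.9
tcp_pos: [275.8, -446.9, 199.0]
eef_rot: [-1.49, 0.585, -0.585]
force: [-0.2, -0.2, 0.6]
width: -0.0
```

Run:
```python
from pl import *
meas()
from h import *
y=np.array([.682,.731])
s=snap('top','top15.png');u,v=np.round(proj(s,(453,-344,70))).astype(int);k=8
sub=s['color'][v-k:v+k+1,u-k:u+k+1].max(2).astype(float);w=np.clip(110-sub,0,None)
lab=cv2.connectedComponents((w>0).astype(np.uint8))[1];L=np.bincount(lab[lab>0]).argmax();w=w*(lab==L)
vv,uu=np.mgrid[v-k:v+k+1,u-k:u+k+1];P=ray(s,(w*uu).sum()/w.sum(),(w*vv).sum()/w.sum(),70)[:2];print((P-[518.6,-274.7])@y)
cv2.imwrite('pics/top15f.png',cv2.cvtColor(s['color'],cv2.COLOR_RGB2BGR))
```

```text
t 42.9 meas [ 275.8 -446.9  199. ] cmd [ 443.2 -355.5   75. ] err [-167.3  -91.4  124. ] rot err deg [ 0.02 -0.13  0.  ] F [-0.2 -0.2  0.6] w -0.0 q [-1.15  0.04 -0.01  1.51  0.    1.17]
-95.35478886932886
```

View pics/top15f.png

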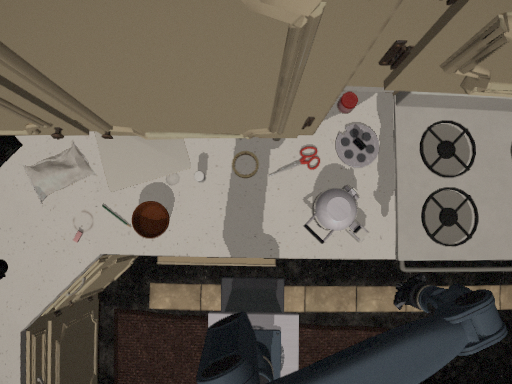

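The picture shows the cooker shut at (335,210), the catch tab in at about (357,230), and the tape, tin, bowl and big tray where they were.

```bash
python3 -c "
from rig import workorder
print(workorder.finish_job())"
```

```text
the job is handed in; nothing more can be done
None
```

I put the egg cooker back together in the order asked and handed the job in at about 43 s of the 72 s allowed.

- **Cover open:** I lifted the cover by its bar, still gripped, onto its stop. The force rose at the stop with no more movement, and the cover stayed open by itself after release.
- **Tray:** I set the smaller tray into the well with its notch over the rib. It met no force passing the rib, touched the floor at the expected height, and looked flat in the pictures.
- **Cover shut:** I lowered the cover gently by the bar until it was firmly shut. The bar and dome top are back at their original height.
- **Catch:** I pushed the catch to a hard stop and pushed it again up to about 20 N; it moved no further.
- **Other things:** In the last pictures, the tape, tin, bowl and larger tray are where they stood, and the arm is clear of everything.

One check disagreed slightly. The cameras put the catch's travel at 22.3 mm instead of 24 mm. I trusted the firm stop, which is also where the fingers should end with the catch home. It may have started slightly in, or it may be image error.

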